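# Load and clamp the specimen jars on the shaker

## Task

Get the shaker ready for a run: undo the red clamp knob and slide the clamp bar back far enough for the jars, then tighten the platform's fixing screw, which lies under the bar, fully home (clockwise) with the T-handle key. After that stand every specimen jar from the enamel tray upright on the platform, in one row between the two rollers, push the clamp bar up until it holds all the jars against the fixed roller and turn the knob hard tight; put the key back upright in its stand, and leave the reagent bottle and the forceps beaker where they are.

Things in the scene. Friction and masses are not known exactly. Their poses are not given: they have to be found in the camera images.
- platform (a point): centre of the top face of the shaker's aluminium platform (270 mm along x, 360 mm along y), 100 mm above the table; fixed during a run. x points away from the control panel to the fixed roller, y along the rollers, z up. Steel guide rails 22 mm high, 14 mm wide, run along x at y=+-165 mm; jars fit between them, from y=-150 to +150 mm
- fixed_roller (a point): middle of the fixed black roller's axis, which runs along platform y at platform x=+90 mm, 28 mm above the platform; radius 10 mm, so its inner face is at platform x=+80 mm. Axes as the platform's. Blue end blocks, 44 mm high above the platform, at y=+-165 mm
- bar (a joint): sliding clamp bar: a second black roller of the same size and height, on blue end blocks (tops 44 mm above the platform). Value = free gap in m between the rollers, 0 to 0.115, growing as the bar slides along platform -x (its axis at x = 0.070 - value). Slides with 2 N when free; the knob can draw it along. Starts at 12 to 24 mm, over the screw; about 0.060 with jars clamped
- clamp (a joint): angle in rad of the red wing knob: 0 loose, 1.4 hard-tight stop, growing clockwise seen from above. Below 0.7 the bar is free, above it bites more and more (holds about 25 N at 0.9, 50 N at 1.1, 80 N at 1.4). Turning takes 0.25 to 0.4 N m; it stays where it is left. Starts tight, 1.2 to 1.38
- clamp_grip (a point): middle of the red wing knob's grip, on its vertical axis, at platform y=-165 mm on the bar's axis, 66 mm above the platform; moves with the bar and turns with the knob: x along the wing (white mark at the +x end), z up. Wing 50 mm long, 14 mm thick, 28 mm high (14 mm below to 14 mm above the point). The blue block's top is 22 mm below the point
- screw (a joint): angle in rad of the platform's fixing screw: 0 slack, 1.2 the fully tight stop, growing clockwise seen from above. Turning takes about 0.2 N m; it stays where it is left. Starts at 0 to 0.15. Only the key can turn it
- socket (a point): centre of the mouth of the fixing screw's square socket, 1 mm below the platform's top, at platform x=+50 mm, y=0. Dark steel disc 34 mm across, flush with the platform; socket 14 mm square, 15 mm deep, its lead-in 20 mm wide at the mouth. The point turns with the screw: x, y square to the socket's sides, z up; yellow mark on the +x side
- key: T-handle key, loose, 127 mm long, 160 g. Steel stem 12 mm thick, its lowest 27 mm square (12 mm) with a 5 mm conical point; dark collar 34 mm across, underside 58 mm above the point; orange handle bar 90 x 16 mm, from 105 to 127 mm above the point. Origin: the point; z up the stem, x along the handle; square's sides parallel to x, y. Up to 0.19 rad slack in the socket
- stand: grey fixed tool block 76 x 76 x 65 mm with an upright through hole 22 mm in diameter in its middle; origin: centre of its underside, z up. The key stands in the hole with its collar resting on the block's top (the key's point then 7 mm above the table)
- tray: white enamel tray, fixed, 240 mm along x by 210 mm along y, rim 20 mm high, floor 4 mm thick; origin: centre of its underside
- jar1: a lidded specimen jar, loose: squat white heavy-based pot 60 mm in diameter with a screw lid (blue plastic, 54 mm across, the top 20 mm); 78 mm high in all, 130 to 250 g. Origin: centre of its underside, z up. At the start it stands in the tray; may be absent (None)
- jar2: a lidded specimen jar, loose: squat white heavy-based pot 60 mm in diameter with a screw lid (green plastic, 54 mm across, the top 20 mm); 78 mm high in all, 130 to 250 g. Origin: centre of its underside, z up. At the start it stands in the tray; may be absent (None)
- jar3: a lidded specimen jar, loose: squat white heavy-based pot 60 mm in diameter with a screw lid (blue plastic, 54 mm across, the top 20 mm); 78 mm high in all, 130 to 250 g. Origin: centre of its underside, z up. At the start it stands in the tray; may be absent (None)
- jar4: a lidded specimen jar, loose: squat white heavy-based pot 60 mm in diameter with a screw lid (green plastic, 54 mm across, the top 20 mm); 78 mm high in all, 130 to 250 g. Origin: centre of its underside, z up. At the start it stands in the tray; may be absent (None)
- reagent: bystander: amber reagent bottle with black cap, 64 mm in diameter, 140 mm high, loose; leave it alone. Origin: centre of its underside
- forceps_beaker: bystander: glass beaker 72 mm in diameter, 100 mm high, with forceps standing 175 mm high, loose; leave it alone. Origin: centre of its underside
Things that resemble listed ones, but are neither listed nor needed, are in the scene too. What is shaped like the jar3 but pink is not meant.

How it is judged:
On the way, in this order (a step that is already met when the one before it is completed fails the run):
1. the clamp knob is undone and the bar slid back so that the jars can go in (value of joint clamp below 0.65 rad and value of joint bar above 0.066 m), for 0.2 s.
2. the platform's fixing screw is tight (value of joint screw above 0.95 rad), for 0.2 s.
3. every jar stands upright on the platform between the two rollers (x of jar1 in the frame of platform between 0 and 0.06 m and y of jar1 in the frame of platform between -0.135 and 0.135 m and z of jar1 in the frame of platform between -0.005 and 0.006 m and angle between each of jar1, jar2, jar3, jar4's own z axis and vertical below 0.12 rad and x of jar2 in the frame of platform between 0 and 0.06 m and y of jar2 in the frame of platform between -0.135 and 0.135 m and z of jar2 in the frame of platform between -0.005 and 0.006 m and x of jar3 in the frame of platform between 0 and 0.06 m and y of jar3 in the frame of platform between -0.135 and 0.135 m and z of jar3 in the frame of platform between -0.005 and 0.006 m and x of jar4 in the frame of platform between 0 and 0.06 m and y of jar4 in the frame of platform between -0.135 and 0.135 m and z of jar4 in the frame of platform between -0.005 and 0.006 m), for 0.2 s.
4. the bar is up against the jars and clamped (value of joint clamp above 1.1 rad and value of joint bar below 0.064 m and x of jar1 in the frame of platform between 0.041 and 0.06 m and y of jar1 in the frame of platform between -0.135 and 0.135 m and z of jar1 in the frame of platform between -0.005 and 0.006 m and angle between each of jar1, jar2, jar3, jar4's own z axis and vertical below 0.12 rad and x of jar2 in the frame of platform between 0.041 and 0.06 m and y of jar2 in the frame of platform between -0.135 and 0.135 m and z of jar2 in the frame of platform between -0.005 and 0.006 m and x of jar3 in the frame of platform between 0.041 and 0.06 m and y of jar3 in the frame of platform between -0.135 and 0.135 m and z of jar3 in the frame of platform between -0.005 and 0.006 m and x of jar4 in the frame of platform between 0.041 and 0.06 m and y of jar4 in the frame of platform between -0.135 and 0.135 m and z of jar4 in the frame of platform between -0.005 and 0.006 m), for 0.2 s.
At the end, for the whole second after the job is handed in: every jar upright (0.12 rad) and still on the platform between the rollers; roller gap under 64 mm, holding the 60 mm jars; knob past 1.1 of 1.4 rad; fixing screw past 0.95 of 1.2 rad; key upright (0.15 rad) in its stand, within 10 mm of the hole's axis and 7 mm of its height (all of step 4 and value of joint screw above 0.95 rad and horizontal distance between key and stand below 0.01 m and angle between key's own z axis and vertical below 0.15 rad and z of key in the frame of stand between 0 and 0.014 m and linear speed of each of jar1, jar2, jar3, jar4, key below 0.02 m/s); the robot touches nothing.
It fails at once if the reagent bottle is disturbed (moved more than 30 mm) (distance of reagent from where it was at the start of the episode above 0.03 m).
It fails at once if the forceps beaker is disturbed (moved more than 30 mm) (distance of forceps_beaker from where it was at the start of the episode above 0.03 m).
Of jar1, jar2, jar3, jar4 only 2 to 4 are there at a start; the rules pass over those that are not, and their reading is None.
At some moment in a run one of jar1, jar2, jar3, jar4 may be knocked a few centimetres aside while the robot is not near it.
It also fails if it takes over 210 s, if anything falls off the work surface, if the arm or the gripper's body presses on something with over 40 N, if the wrist force passes 120 N, or if a joint passes its speed limit or range.

## Robot

A 6-joint arm with a two-finger parallel gripper is mounted at the origin on the work surface. World frame = base frame: x ahead of the robot, y to its left, z up, the work surface at z = 0. Lengths are in m, angles in rad, forces in N, time in s.
With the tool pointing down it reaches from about 0.325 to 0.775 m from the base axis. Payload 5.5 kg.
Tool frame: the origin (TCP) lies at the very end of the fingers, on their centre line; the grasp point (between the pads) lies 19 mm behind it (bot.grip_point_offset is the distance from the TCP to the grasp point, in m); z points along the fingers, y is the line along which they close (so a half turn about z gives the same grasp; the last joint's range is limited). The gripper opens to 85 mm and grips with 20 to 120 N. Pads are 22 mm wide; open, the fingers measure 114 mm over their backs; the gripper's body (76 mm by 85 mm) begins 54 mm behind the grasp point. The pads swing forward as they close: fully open they stand 13 mm farther back than shut.
Start: joints at [-1.394, 0.091, 1.231, -0, 1.82, -0.057], TCP at [0.139, -0.584, 0.231] pointing down, gripper open.
Joint ranges: [-2.87, 2.87], [-0.86, 2.18], [0.17, 2.46], [-1.51, 4.65], [0.06, 2.69], [-2.65, 2.65]. Speed limits (rad/s): [2.57, 2.57, 3.01, 3.14, 3.14, 3.14].

## Interface

Orientations are given as a 3x3 rotation matrix whose columns are the frame's x, y, z axes.
In Python, from cell import bot gives the robot as it stands.
- The arm moves only by the tool send_rows, never from a script. Its argument "plan" is a list of rows, each an object with "jaw": the opening, from 0 (shut) to 1 (fully open); "translation": the shift along the world's x, y, z in m, a list of three; "roll": the turn about the world's z in rad. In form: [{"jaw": jaw, "translation": [dx, dy, dz], "roll": roll}, ...]. A call has 1 to 10 rows; each row shifts and turns the commanded pose from where the row before left it; what a row does not reach is not made up. A row lasts 1/12 s, in which the tool goes at most 41.7 mm and 7.16 degrees, less where a joint would pass 70% of its speed; a pose out of reach is approached as far as the arm can. A call with a gripper value outside its range is refused whole. The fingers move at their own pace and stop on an object; the grip force is fixed at half the most. Time passes only in rows, so rows that do not move let the fingers close. It gives the time, the measured TCP pose, the force, the opening and the grip force at its end, in the units of the state.
- bot.read_state(): the state, without advancing time (a new reading comes with each control period).
- bot.capture(name): name is "scene" or "side" or "wrist"; returns a dict with "image" (480x640x3 uint8, red, green, blue), "fov_y" (degrees; the focal length in pixels is half the picture's height over the tangent of half this angle, whatever the lens; pixels are square), "cx", "cy" (the principal point, pixels), "pose" (4x4, takes a point from camera to world coordinates). Camera axes: x right, y down, z forward; pixel columns grow to the right and rows downward; lengths in m; the calibration is good to about 2 mm. The wrist camera is an equidistant fisheye: a pixel r from the principal point sees the ray r / f radians off the axis. A picture is of the moment at which its call begins. There is no depth.
- bot.job_done(): hands the job in; it is judged then, once.
The state is a dict: "time": time; "joint_positions": joint angles; "qvel": joint speeds; "effort": joint torques, N m; "tcp_pos": TCP position; "ee_rot": TCP orientation; "wrist_force": force on the tool from outside, world axes, zero at the start; "wrist_torque": the same for the moment, N m; "finger_gap": opening from 0.0 (shut) to 1.0 (fully open); "grip_force": force on a finger pad.
Only numpy, scipy, OpenCV 4.12 (cv2) and the standard library are available. Lean on these libraries where they do the work, as an engineer would, in place of code of your own. Each camera call takes 0.05 s, during which the arm holds its last target. There are 200 camera calls.

## Working session

There is one attempt and no reset: what is moved stays moved. The work goes in short steps, Python scripts to look and compute and a tool call to move; the robot and the scene stay as the last step left them, time stands still between calls to the robot, and variables do not carry over. Pictures are saved under pics/ and viewed, at most 14 in all, crops included, and the job is handed in when it is done.

Besides the shell and the picture viewer there is one more tool, called after ">>>" by a JSON object that holds its "name" and its "arguments". send_rows: Moves the arm, as the interface text tells. Its arguments: {"type":"object","properties":{"plan":{"type":"array","items":{"type":"object","properties":{"jaw":{"type":"number"},"translation":{"type":"array","items":{"type":"number"}},"roll":{"type":"number"}}}}},"required":["plan"]}

```bash
ls; mkdir -p pics; python3 - <<'E'
from cell import bot
import cv2,numpy as np
s=bot.read_state();print(s['time'],s['tcp_pos'],s['ee_rot'],s['finger_gap'])
for n in('scene','side','wrist'):
    c=bot.capture(n);cv2.imwrite(f'pics/{n}0.png',c['image'][:,:,::-1]);print(n,c['fov_y'],c['cx'],c['cy'],np.round(c['pose'],3).tolist())
E
```

```text
pics
0.0 [ 0.13892987 -0.5833875   0.23015089] [[ 9.72800038e-01  2.31646167e-01 -3.73370563e-04]
 [ 2.31646452e-01 -9.72798124e-01  1.93171979e-03]
 [ 8.42613005e-05 -1.96566705e-03 -9.99998065e-01]] 0.9954295816630118
scene 55.43205843140326 318.7852363367423 235.51026557140503 [[0.656, 0.639, -0.401, 1.067], [0.754, -0.547, 0.363, -0.507], [0.012, -0.541, -0.841, 1.26], [0.0, 0.0, 0.0, 1.0]]
side 50.9583944096718 319.5319193509916 242.25048248490415 [[-0.984, -0.116, 0.132, 0.324], [-0.175, 0.625, -0.76, 1.195], [0.006, -0.772, -0.636, 1.119], [0.0, 0.0, 0.0, 1.0]]
wrist 65.70646984690485 324.62006296861375 247.5642582817941 [[0.232, -0.93, -0.285, 0.211], [-0.973, -0.222, -0.066, -0.566], [-0.001, 0.292, -0.956, 0.372], [0.0, 0.0, 0.0, 1.0]]
```

View pics/scene0.png

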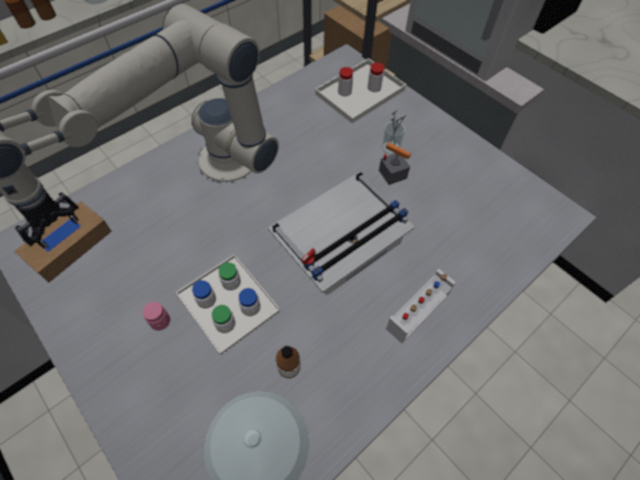

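View pics/side0.png

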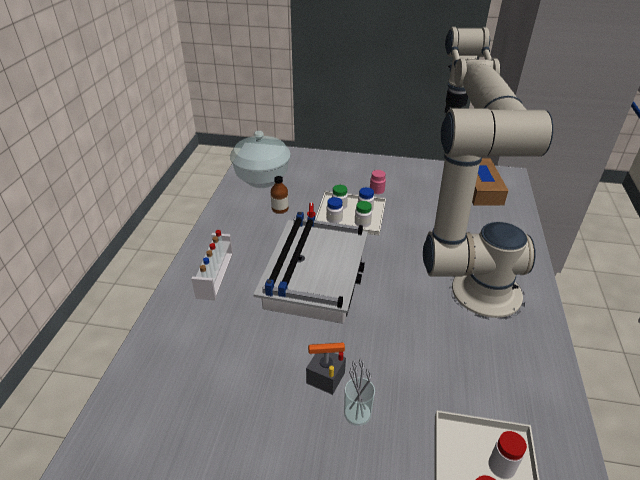

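```bash
cat > h.py <<'E'
import numpy as np,cv2
from cell import bot
from scipy.optimize import least_squares
def ray(c,u,v):
    f=240/np.tan(np.radians(c['fov_y'])/2); d=np.array([(u-c['cx']),(v-c['cy'])])/f
    if c['n']=='wrist':
        r=np.hypot(*d); k=np.sin(r)/r if r>1e-9 else 1; d=np.array([d[0]*k,d[1]*k,np.cos(r)])
    else: d=np.array([d[0],d[1],1.])
    return c['pose'][:3,3],c['pose'][:3,:3]@(d/np.linalg.norm(d))
def proj(c,P):
    f=240/np.tan(np.radians(c['fov_y'])/2)
    q=(np.atleast_2d(P)-c['pose'][:3,3])@c['pose'][:3,:3]
    r=np.hypot(q[:,0],q[:,1])+1e-12
    k=np.arctan2(r,q[:,2])/r if c['n']=='wrist' else 1/q[:,2]
    return np.c_[c['cx']+f*q[:,0]*k,c['cy']+f*q[:,1]*k]
def cap(n):
    c=bot.capture(n); c['n']=n; c['hsv']=cv2.cvtColor(c['image'],cv2.COLOR_RGB2HSV); return c
def onz(c,u,v,z):
    o,d=ray(c,u,v); return o+d*(z-o[2])/d[2]
def tri(obs):
    A=0;b=0;L=[]
    for c,u,v in obs:
        o,d=ray(c,u,v);M=np.eye(3)-np.outer(d,d);A=A+M;b=b+M@o;L.append((o,d))
    p=np.linalg.solve(A,b); return p,max(np.linalg.norm(np.cross(p-o,d)) for o,d in L)
def blobs(c,lo,hi,amin=20,box=None):
    m=cv2.inRange(c['hsv'],np.array(lo),np.array(hi))
    if box is not None:
        k=np.zeros_like(m);x0,y0,x1,y1=box;k[y0:y1,x0:x1]=255;m&=k
    n,l,s,ce=cv2.connectedComponentsWithStats(m)
    return [(round(ce[i][0],1),round(ce[i][1],1),int(s[i][4]))for i in range(1,n) if s[i][4]>=amin]
def crop(c,x0,y0,x1,y1,w,h):
    return cv2.resize(c['image'][y0:y1,x0:x1,::-1],(w,h),interpolation=cv2.INTER_CUBIC)
E
python3 - <<'E'
from h import *
s=cap('scene');d=cap('side')
m=np.vstack([np.hstack([crop(s,260,165,420,295,400,325),crop(d,250,195,380,320,400,325)]),np.hstack([crop(s,360,100,430,190,350,275)[:, :],crop(d,290,330,400,430,450,275)])])
cv2.imwrite('pics/m1.png',m)
for c in(s,d):
  for nm,lo,hi in(('blue',(105,120,60),(130,255,255)),('green',(50,100,40),(85,255,255)),('red',(0,150,90),(5,255,255)),('orange',(6,170,120),(16,255,255))):
    print(c['n'],nm,blobs(c,lo,hi,15))
E
```

```text
scene blue [(np.float64(214.6), np.float64(5.2), 60), (np.float64(78.1), np.float64(64.7), 428), (np.float64(394.2), np.float64(203.8), 35), (np.float64(402.6), np.float64(212.8), 26), (np.float64(60.2), np.float64(234.0), 432), (np.float64(317.3), np.float64(271.0), 43), (np.float64(201.3), np.float64(289.0), 244), (np.float64(436.3), np.float64(284.0), 18), (np.float64(247.6), np.float64(297.1), 234)]
scene green [(np.float64(227.3), np.float64(271.0), 217), (np.float64(221.2), np.float64(314.2), 243)]
scene red [(np.float64(377.2), np.float64(66.8), 104), (np.float64(345.9), np.float64(71.6), 90), (np.float64(310.8), np.float64(252.4), 23), (np.float64(310.4), np.float64(259.9), 18), (np.float64(421.3), np.float64(299.7), 15)]
scene orange [(np.float64(398.0), np.float64(149.5), 52)]
side blue [(np.float64(635.8), np.float64(106.7), 23), (np.float64(484.8), np.float64(173.5), 171), (np.float64(366.6), np.float64(192.3), 128), (np.float64(334.9), np.float64(202.5), 134), (np.float64(300.3), np.float64(215.5), 31), (np.float64(312.8), np.float64(219.8), 15), (np.float64(205.8), np.float64(259.9), 32), (np.float64(270.1), np.float64(285.1), 59), (np.float64(282.7), np.float64(285.6), 61)]
side green [(np.float64(339.6), np.float64(189.9), 133), (np.float64(363.5), np.float64(206.5), 148)]
side red [(np.float64(310.9), np.float64(210.5), 49), (np.float64(218.3), np.float64(232.2), 22), (np.float64(212.3), np.float64(245.4), 22), (np.float64(340.9), np.float64(354.7), 22), (np.float64(512.8), np.float64(443.6), 506), (np.float64(485.0), np.float64(477.8), 58)]
side orange [(np.float64(326.7), np.float64(347.5), 289)]
```

View pics/m1.png

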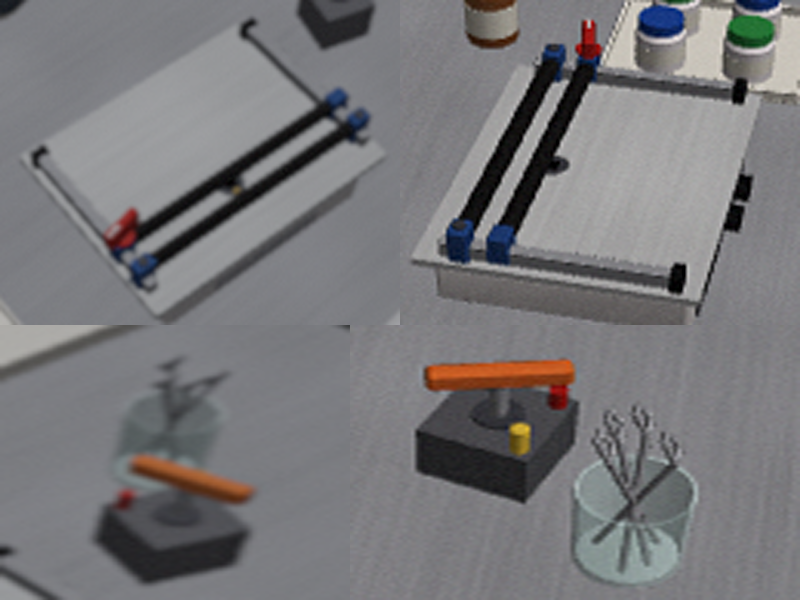

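```bash
cat >> h.py <<'E'
def pl2w(p,P):
    P=np.atleast_2d(P);c,s=np.cos(p[2]),np.sin(p[2]);z=p[3] if len(p)>3 else .1
    return np.c_[p[0]+c*P[:,0]-s*P[:,1],p[1]+s*P[:,0]+c*P[:,1],z+P[:,2]]
E
python3 - <<'E'
from h import *
s=cap('scene');d=cap('side')
L=[(-.135,-.18,0),(.135,-.18,0),(.135,.18,0),(-.135,.18,0)]
S=[(269,227),(324,293),(414,227),(358,173)];D=[(367,231.5),(289,220.4),(254,295.8),(347.5,310.4)]
f=lambda p:np.r_[(proj(s,pl2w(p,L))-S).ravel(),(proj(d,pl2w(p,L))-D).ravel()]
r=least_squares(f,[.5,0,0,.1],loss='soft_l1');print('plat',r.x.round(4),f(r.x).round(1))
for nm,a,b in(('blue',[(201.3,289),(247.6,297.1)],[(366.6,192.3),(334.9,202.5)]),('green',[(227.3,271),(221.2,314.2)],[(339.6,189.9),(363.5,206.5)])):
  for u in a:
    for v in b:
      p,e=tri([(s,*u),(d,*v)])
      if e<.02: print(nm,u,p.round(4),round(e,4))
for nm,a,b in(('knob',(310.8,254),(310.9,211)),('h-',(386.6,145.2),(344.5,347.1)),('h+',(410,155.3),(308.8,349.3)),('collar',(396.6,161.2),(326.2,362)),('reag',(288,352),(279,182))):
  p,e=tri([(s,*a),(d,*b)]);print(nm,p.round(4),round(e,4))
E
```

```text
plat [ 0.5353  0.0667 -0.048   0.0983] [-1.2  1.3 -1.  -1.4  0.6 -0.7 -0.9 -0.1  0.1  0.4 -1.5  0.1 -0.9 -0.5
 -0.3  1. ]
blue (201.3, 289) [ 0.4202 -0.3704  0.0759] 0.0006
blue (247.6, 297.1) [ 0.5261 -0.2852  0.0749] 0.0008
green (227.3, 271) [ 0.421  -0.2803  0.0749] 0.0004
green (221.2, 314.2) [ 0.5209 -0.3709  0.0742] 0.0001
knob [ 0.5767 -0.0926  0.1677] 0.0007
h- [0.3986 0.397  0.1241] 0.0012
h+ [0.4836 0.4216 0.1269] 0.0008
collar [0.4425 0.4108 0.0716] 0.0021
reag [ 0.7373 -0.3073  0.1229] 0.0018
```

>>> {"name": "send_rows", "arguments": {"plan": [{"jaw":1,"translation":[0.0265,0.03,0.008],"roll":0},{"jaw":1,"translation":[0.0265,0.03,0.008],"roll":0},{"jaw":1,"translation":[0.0265,0.03,0.008],"roll":0},{"jaw":1,"translation":[0.0265,0.03,0.008],"roll":0},{"jaw":1,"translation":[0.0265,0.03,0.008],"roll":0},{"jaw":1,"translation":[0.0265,0.03,0.008],"roll":0},{"jaw":1,"translation":[0.0265,0.03,0.008],"roll":0},{"jaw":1,"translation":[0.0265,0.03,0.008],"roll":0}]}}

```text
time: 1.02
tcp_pos: [0.3518, -0.342, 0.2959]
ee_rot: [[0.973, 0.231, 0.001], [0.231, -0.973, -0.0], [0.0, 0.001, -1.0]]
wrist_force: [0.8, -0.5, -0.1]
finger_gap: 1.003
grip_force: 0.0
```

>>> {"name": "send_rows", "arguments": {"plan": [{"jaw":1,"translation":[0.0265,0.03,0.008],"roll":0},{"jaw":1,"translation":[0.0265,0.03,0.008],"roll":0},{"jaw":1,"translation":[0.0265,0.03,0.008],"roll":0},{"jaw":1,"translation":[0.0265,0.03,0.008],"roll":0},{"jaw":1,"translation":[0.0265,0.03,0.008],"roll":0},{"jaw":1,"translation":[0.0265,0.03,0.008],"roll":0},{"jaw":1,"translation":[0.0265,0.03,0.008],"roll":0},{"jaw":1,"translation":[0,0,0],"roll":0}]}}

```text
time: 1.68
tcp_pos: [0.54, -0.1284, 0.3515]
ee_rot: [[0.971, 0.239, 0.002], [0.239, -0.971, 0.002], [0.002, -0.002, -1.0]]
wrist_force: [1.3, -1.4, 0.3]
finger_gap: 0.997
grip_force: 0.0
```

```bash
python3 - <<'E'
from h import *
c=cap('wrist');im=c['image'][:,:,::-1].copy();cv2.imwrite('pics/w1.png',im)
print(blobs(c,(0,140,60),(6,255,255),15),blobs(c,(172,140,60),(180,255,255),15))
print(bot.read_state()['tcp_pos'],bot.read_state()['joint_positions'])
E
```

```text
[(np.float64(306.1), np.float64(172.4), 880)] []
[ 0.5383807  -0.13077318  0.351095  ] [-3.00057734e-01  2.64860128e-02  1.08245487e+00  6.62052024e-04
  2.03280628e+00  1.03178107e+00]
```

View pics/w1.png

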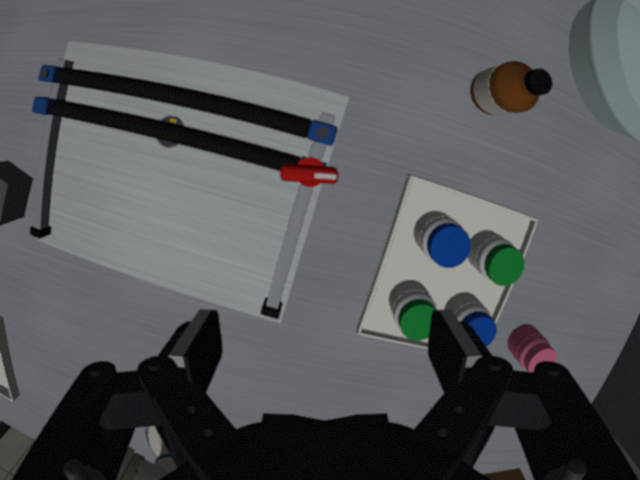

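```bash
python3 - <<'E'
from h import *
w=cap('wrist');s=cap('scene');d=cap('side')
L=np.array([(-.135,-.18,0),(.135,-.18,0),(.135,.18,0),(-.135,.18,0)])
S=[(269,227),(324,293),(414,227),(358,173)];D=[(367,231.5),(289,220.4),(254,295.8),(347.5,310.4)];W=[(281,321),(348,96),(67,42)]
f=lambda p:np.r_[(proj(s,pl2w(p,L))-S).ravel(),(proj(d,pl2w(p,L))-D).ravel(),(proj(w,pl2w(p,L[:3]))-W).ravel()]
r=least_squares(f,[.5,0,0,.1],loss='soft_l1');p=r.x;print('plat',p.round(4),f(p).round(1))
print('socket',pl2w(p,[(.05,0,0)]),onz(w,171,129,.1))
a=onz(w,337.5,176,.175);b=onz(w,282,172,.175);v=a-b;print('wing',a,b,(a+b)/2,np.hypot(*v[:2]),np.arctan2(v[1],v[0]), 'angle',p[2]-np.arctan2(v[1],v[0]))
print('knob tri',tri([(s,310.8,256),(d,310.9,210.5),(w,309.5,174)]))
for g in(.015,.018,.02,.022):print(g,pl2w(p,[(.07-g,-.165,.066)]))
for u,v in((448,245),(504,265),(417,320),(477,329)):print(onz(w,u,v,.082))
E
```

```text
plat [ 0.5336  0.0616 -0.0505  0.097 ] [-2.8  1.9 -3.  -0.6 -1.   0.2 -2.3  0.7  0.9 -0.1 -0.4 -0.5  0.1 -1.5
  0.4  0.1 -1.  -0.2 -1.1 -0.7  0.2 -0.5]
socket [[0.58350309 0.05909392 0.09697703]] [0.58562409 0.05508065 0.1       ]
wing [ 0.5802883  -0.13165826  0.175     ] [ 0.57260767 -0.08457509  0.175     ] [ 0.57644799 -0.10811667  0.175     ] 0.04770551892326713 -1.4090917067131652 angle 1.3585513558497175
knob tri (array([ 0.57807612, -0.10152313,  0.16485045]), np.float64(0.006909411320498497))
0.015 [[ 0.58016109 -0.10594799  0.16297703]]
0.018 [[ 0.57716492 -0.10579643  0.16297703]]
0.02 [[ 0.57516748 -0.10569539  0.16297703]]
0.022 [[ 0.57317003 -0.10559435  0.16297703]]
[ 0.52611213 -0.28572925  0.082     ]
[ 0.51964748 -0.37080153  0.082     ]
[ 0.42203753 -0.28022398  0.082     ]
[ 0.42530978 -0.36910629  0.082     ]
```

>>> {"name": "send_rows", "arguments": {"plan": [{"jaw":1,"translation":[0.004,0.003,-0.01],"roll":0.12},{"jaw":1,"translation":[0.004,0.003,-0.01],"roll":0.12},{"jaw":1,"translation":[0.004,0.003,-0.01],"roll":0.12},{"jaw":1,"translation":[0.004,0.003,-0.01],"roll":0.12},{"jaw":1,"translation":[0.004,0.003,-0.01],"roll":0.12},{"jaw":1,"translation":[0.004,0.003,-0.01],"roll":0.12},{"jaw":1,"translation":[0.004,0.003,-0.01],"roll":0.12},{"jaw":1,"translation":[0.004,0.003,-0.01],"roll":0.12},{"jaw":1,"translation":[0.004,0.002,-0.01],"roll":0.12},{"jaw":1,"translation":[0.002,0,-0.01],"roll":0.12}]}}

```text
time: 2.72
tcp_pos: [0.5739, -0.1091, 0.2508]
ee_rot: [[0.133, 0.991, 0.0], [0.991, -0.133, -0.0], [-0.0, 0.0, -1.0]]
wrist_force: [0.2, 0.8, 0.0]
finger_gap: 1.001
grip_force: 0.0
```

>>> {"name": "send_rows", "arguments": {"plan": [{"jaw":1,"translation":[0,0,0],"roll":0.12},{"jaw":1,"translation":[0,0,0],"roll":0.12},{"jaw":1,"translation":[0,0,0],"roll":0.05},{"jaw":1,"translation":[0,0,0],"roll":0},{"jaw":1,"translation":[0,0,0],"roll":0},{"jaw":1,"translation":[0,0,0],"roll":0}]}}

```text
time: 3.22
tcp_pos: [0.574, -0.1086, 0.2514]
ee_rot: [[-0.149, 0.989, 0.0], [0.989, 0.149, -0.0], [-0.0, 0.0, -1.0]]
wrist_force: [0.2, -0.3, 0.9]
finger_gap: 0.996
grip_force: 0.0
```

```bash
python3 - <<'E'
from h import *
w=cap('wrist');cv2.imwrite('pics/w2.png',w['image'][:,:,::-1])
print(w['pose'][:3,3],bot.read_state()['tcp_pos'],bot.read_state()['joint_positions'],blobs(w,(0,140,60),(6,255,255),15))
E
```

```text
[ 0.56204338 -0.03490371  0.39342647] [ 0.57415504 -0.10839266  0.25142481] [-2.44767963e-01  5.34136923e-02  1.23447577e+00 -8.00192897e-05
  1.85350364e+00 -3.95214649e-01] [(np.float64(634.5), np.float64(111.3), 122), (np.float64(629.5), np.float64(178.1), 204), (np.float64(331.8), np.float64(245.1), 1745)]
```

View pics/w2.png

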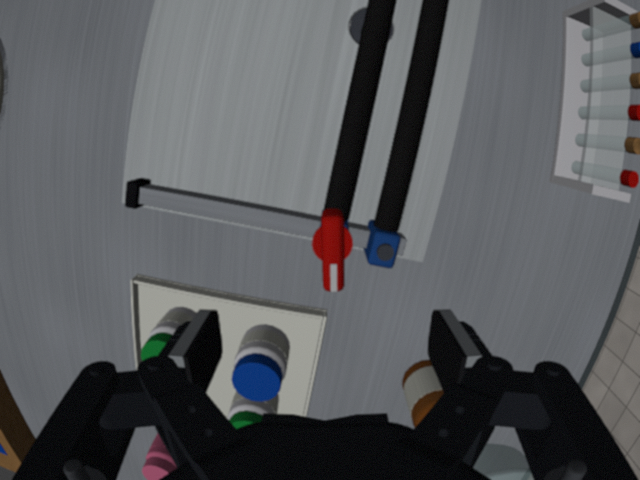

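```bash
python3 - <<'E'
from h import *
w=cap('wrist')
print('corners',onz(w,423,262,.1),onz(w,122,203,.1),'block',onz(w,384,251,.144))
for z in(.15,.18):print(z,'disc',onz(w,332,242,z),'ends',onz(w,332,213,z),onz(w,333.5,290,z))
for z in(.16,.18):print('red centroid',onz(w,331.8,245.1,z))
E
```

```text
corners [ 0.66085197 -0.12357341  0.1       ] [ 0.39169132 -0.10957915  0.1       ] block [ 0.61565123 -0.10632732  0.144     ]
0.15 disc [ 0.57769602 -0.10364424  0.15      ] ends [ 0.57456241 -0.08371378  0.15      ] [ 0.58433171 -0.13865786  0.15      ]
0.18 disc [ 0.57577499 -0.09514548  0.18      ] ends [ 0.57302759 -0.07767142  0.18      ] [ 0.58159283 -0.1258437   0.18      ]
red centroid [ 0.57725579 -0.10292097  0.16      ]
red centroid [ 0.57595796 -0.09707436  0.18      ]
```

>>> {"name": "send_rows", "arguments": {"plan": [{"jaw":1,"translation":[0.003,0.005,-0.02],"roll":0.027},{"jaw":1,"translation":[0,0,-0.025],"roll":0},{"jaw":1,"translation":[0,0,-0.025],"roll":0},{"jaw":1,"translation":[0,0,-0.018],"roll":0},{"jaw":1,"translation":[0,0,-0.01],"roll":0},{"jaw":0,"translation":[0,0,0],"roll":0},{"jaw":0,"translation":[0,0,0],"roll":0},{"jaw":0,"translation":[0,0,0],"roll":0},{"jaw":0,"translation":[0,0,0],"roll":0},{"jaw":0,"translation":[0,0,0],"roll":0}]}}

```text
time: 4.15
tcp_pos: [0.5782, -0.1028, 0.155]
ee_rot: [[-0.179, 0.984, 0.003], [0.984, 0.179, -0.001], [-0.001, 0.002, -1.0]]
wrist_force: [0.2, -0.6, -0.1]
finger_gap: 0.299
grip_force: 0.0
```

>>> {"name": "send_rows", "arguments": {"plan": [{"jaw":0,"translation":[0,0,0],"roll":0},{"jaw":0,"translation":[0,0,0],"roll":0},{"jaw":0,"translation":[0,0,0],"roll":0},{"jaw":0,"translation":[0,0,0],"roll":0}]}}

```text
time: 4.48
tcp_pos: [0.578, -0.1028, 0.1547]
ee_rot: [[-0.179, 0.984, 0.002], [0.984, 0.179, -0.0], [-0.001, 0.002, -1.0]]
wrist_force: [0.1, 1.0, 5.6]
finger_gap: 0.151
grip_force: 59.3
```

>>> {"name": "send_rows", "arguments": {"plan": [{"jaw":0,"translation":[0,0,0],"roll":0.12},{"jaw":0,"translation":[0,0,0],"roll":0.12},{"jaw":0,"translation":[0,0,0],"roll":0.12},{"jaw":0,"translation":[0,0,0],"roll":0.12},{"jaw":0,"translation":[0,0,0],"roll":0.12},{"jaw":0,"translation":[0,0,0],"roll":0.12},{"jaw":0,"translation":[0,0,0],"roll":0.12},{"jaw":0,"translation":[0,0,0],"roll":0.12},{"jaw":0,"translation":[0,0,0],"roll":0.12},{"jaw":0,"translation":[0,0,0],"roll":0.12}]}}

```text
time: 5.32
tcp_pos: [0.5775, -0.1041, 0.1547]
ee_rot: [[-0.983, 0.185, 0.001], [0.185, 0.983, -0.003], [-0.002, -0.002, -1.0]]
wrist_force: [-2.2, -5.0, 5.6]
finger_gap: 0.149
grip_force: 59.5
```

>>> {"name": "send_rows", "arguments": {"plan": [{"jaw":0,"translation":[0,0,0],"roll":0},{"jaw":0,"translation":[0,0,0],"roll":0}]}}

```text
time: 5.48
tcp_pos: [0.5775, -0.1041, 0.1546]
ee_rot: [[-0.982, 0.19, 0.001], [0.19, 0.982, -0.003], [-0.002, -0.002, -1.0]]
wrist_force: [-2.8, -4.6, 5.5]
finger_gap: 0.149
grip_force: 59.5
```

>>> {"name": "send_rows", "arguments": {"plan": [{"jaw":0,"translation":[-0.01,0.0005,0],"roll":0},{"jaw":0,"translation":[-0.01,0.0005,0],"roll":0},{"jaw":0,"translation":[-0.01,0.0005,0],"roll":0},{"jaw":0,"translation":[-0.01,0.0005,0],"roll":0},{"jaw":0,"translation":[-0.01,0.0005,0],"roll":0},{"jaw":0,"translation":[-0.01,0.0005,0],"roll":0},{"jaw":0,"translation":[-0.01,0.0005,0],"roll":0},{"jaw":0,"translation":[-0.01,0.0005,0],"roll":0},{"jaw":0,"translation":[-0.005,0.0004,0],"roll":0},{"jaw":0,"translation":[0,0,0],"roll":0}]}}

```text
time: 6.32
tcp_pos: [0.4921, -0.0994, 0.1546]
ee_rot: [[-0.982, 0.19, 0.002], [0.19, 0.982, -0.003], [-0.002, -0.002, -1.0]]
wrist_force: [-2.0, -4.8, 7.1]
finger_gap: 0.151
grip_force: 59.5
```

>>> {"name": "send_rows", "arguments": {"plan": [{"jaw":0,"translation":[0,0,0],"roll":0},{"jaw":0,"translation":[0,0,0],"roll":0},{"jaw":1,"translation":[0,0,0],"roll":0},{"jaw":1,"translation":[0,0,0],"roll":0},{"jaw":1,"translation":[0,0,0],"roll":0},{"jaw":1,"translation":[0,0,0],"roll":0},{"jaw":1,"translation":[0,0,0.02],"roll":0},{"jaw":1,"translation":[0,0,0.03],"roll":0},{"jaw":1,"translation":[0,0,0.03],"roll":0},{"jaw":1,"translation":[0,0,0.03],"roll":0}]}}

```text
time: 7.15
tcp_pos: [0.4922, -0.0979, 0.2638]
ee_rot: [[-0.982, 0.189, -0.002], [0.189, 0.982, 0.001], [0.002, 0.0, -1.0]]
wrist_force: [0.8, -0.8, 1.0]
finger_gap: 0.998
grip_force: 0.0
```

>>> {"name": "send_rows", "arguments": {"plan": [{"jaw":1,"translation":[-0.004,0.039,0.002],"roll":0.036},{"jaw":1,"translation":[-0.004,0.039,0.002],"roll":0.036},{"jaw":1,"translation":[-0.004,0.039,0.002],"roll":0.036},{"jaw":1,"translation":[-0.004,0.039,0.002],"roll":0.036},{"jaw":1,"translation":[-0.004,0.039,0.002],"roll":0.036},{"jaw":1,"translation":[-0.004,0.039,0.002],"roll":0.036},{"jaw":1,"translation":[-0.004,0.039,0.002],"roll":0.036}]}}

```text
time: 7.73
tcp_pos: [0.4638, 0.1767, 0.2771]
ee_rot: [[-0.998, -0.063, -0.0], [-0.063, 0.998, 0.0], [0.0, 0.0, -1.0]]
wrist_force: [1.1, -0.0, 0.6]
finger_gap: 1.001
grip_force: 0.0
```

>>> {"name": "send_rows", "arguments": {"plan": [{"jaw":1,"translation":[-0.004,0.039,0.002],"roll":0.036},{"jaw":1,"translation":[-0.004,0.039,0.002],"roll":0.036},{"jaw":1,"translation":[-0.004,0.039,0.002],"roll":0.036},{"jaw":1,"translation":[-0.004,0.039,0.002],"roll":0.036},{"jaw":1,"translation":[-0.004,0.039,0.002],"roll":0.036},{"jaw":1,"translation":[-0.003,0.039,0.002],"roll":0.036},{"jaw":0.5,"translation":[0,0,0],"roll":0},{"jaw":0.5,"translation":[0,0,0],"roll":0},{"jaw":0.5,"translation":[0,0,0],"roll":0}]}}

```text
time: 8.48
tcp_pos: [0.4414, 0.4087, 0.2886]
ee_rot: [[-0.962, -0.274, -0.001], [-0.274, 0.962, -0.001], [0.001, -0.001, -1.0]]
wrist_force: [-0.0, -0.7, 1.0]
finger_gap: 0.601
grip_force: 0.0
```

```bash
python3 - <<'E'
from h import *
w=cap('wrist');s=cap('scene');d=cap('side')
m=np.hstack([w['image'][:,:,::-1][0:380,100:560],crop(s,260,165,420,295,340,380)])
cv2.imwrite('pics/w3.png',m)
S=bot.read_state();print(S['tcp_pos'],S['joint_positions'])
print('orange',blobs(w,(6,170,100),(16,255,255),50),'red',blobs(s,(0,150,70),(6,255,255),8,(260,165,420,295)),blobs(d,(0,150,70),(6,255,255),8,(240,190,400,300)))
E
```

```text
[0.44191509 0.40755089 0.28981341] [ 6.88481520e-01  1.14499372e-01  1.10150905e+00 -1.93893450e-04
  1.92485799e+00 -1.15781735e+00]
orange [(np.float64(320.5), np.float64(223.7), 1856)] red [(np.float64(289.2), np.float64(236.0), 49)] []
```

View pics/w3.png

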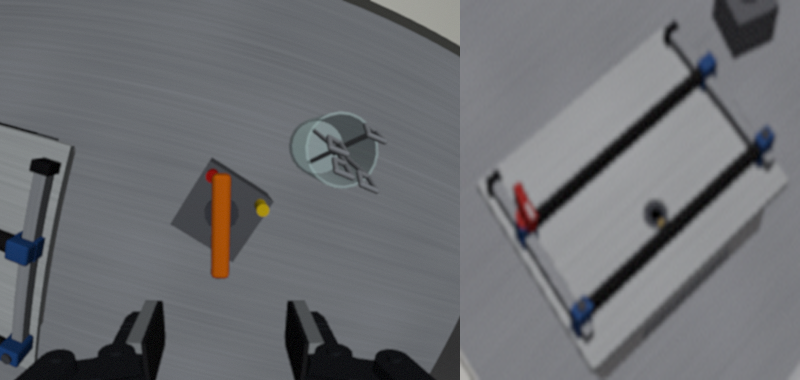

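```bash
python3 - <<'E'
from h import *
w=cap('wrist')
a=onz(w,322,174,.13);b=onz(w,320,277,.13);v=b-a;print('handle',a,b,(a+b)/2,np.hypot(*v[:2]),np.arctan2(v[1],v[0]))
print('beaker rim',onz(w,442,149,.1),'tips',onz(w,475,137,.175),onz(w,470,185,.175),onz(w,437,147,.175))
# stand top corners
q=[onz(w,u,v,.065) for u,v in((311,158),(271,224),(331,262),(373,193))];print('stand',np.mean(q,0),[np.round(x,3) for x in q],'collar',onz(w,321,213,.075))
S=bot.read_state();print(S['tcp_pos'],np.arctan2(S['ee_rot'][1,0],S['ee_rot'][0,0]))
E
```

```text
handle [0.3987022  0.39332975 0.13      ] [0.48506146 0.41579316 0.13      ] [0.44188183 0.40456145 0.13      ] 0.08923298747815392 0.2544765159040027
beaker rim [0.34738424 0.49223217 0.1       ] tips [0.33551144 0.4899486  0.175     ] [0.37006104 0.49766053 0.175     ] [0.35218496 0.46451558 0.175     ]
stand [0.44011808 0.4038612  0.065     ] [array([0.393, 0.38 , 0.065]), array([0.468, 0.358, 0.065]), array([0.491, 0.428, 0.065]), array([0.409, 0.449, 0.065])] collar [0.44125028 0.40388512 0.075     ]
[0.441937   0.40750925 0.28995563] -2.866292029465802
```

>>> {"name": "send_rows", "arguments": {"plan": [{"jaw":0.5,"translation":[-0.001,-0.003,-0.03],"roll":-0.02},{"jaw":0.5,"translation":[0,0,-0.035],"roll":0},{"jaw":0.5,"translation":[0,0,-0.035],"roll":0},{"jaw":0.5,"translation":[0,0,-0.035],"roll":0},{"jaw":0.5,"translation":[0,0,-0.03],"roll":0},{"jaw":0.5,"translation":[0,0,-0.014],"roll":0},{"jaw":0,"translation":[0,0,0],"roll":0},{"jaw":0,"translation":[0,0,0],"roll":0},{"jaw":0,"translation":[0,0,0],"roll":0},{"jaw":0,"translation":[0,0,0],"roll":0}]}}

```text
time: 9.52
tcp_pos: [0.4416, 0.4064, 0.1133]
ee_rot: [[-0.967, -0.254, 0.003], [-0.254, 0.967, 0.003], [-0.004, 0.002, -1.0]]
wrist_force: [0.5, -0.1, -1.6]
finger_gap: 0.177
grip_force: 60.3
```

>>> {"name": "send_rows", "arguments": {"plan": [{"jaw":0,"translation":[0,0,0],"roll":0},{"jaw":0,"translation":[0,0,0],"roll":0},{"jaw":0,"translation":[0,0,0],"roll":0},{"jaw":0,"translation":[0,0,0],"roll":0}]}}

```text
time: 9.85
tcp_pos: [0.4411, 0.4061, 0.1119]
ee_rot: [[-0.967, -0.254, 0.002], [-0.254, 0.967, 0.002], [-0.002, 0.001, -1.0]]
wrist_force: [-0.2, -0.8, 5.8]
finger_gap: 0.172
grip_force: 61.2
```

>>> {"name": "send_rows", "arguments": {"plan": [{"jaw":0,"translation":[0,0,0.02],"roll":0},{"jaw":0,"translation":[0,0,0.03],"roll":0},{"jaw":0,"translation":[0,0,0.04],"roll":0},{"jaw":0,"translation":[0,0,0.04],"roll":0},{"jaw":0,"translation":[0,0,0.04],"roll":0}]}}

```text
time: 10.27
tcp_pos: [0.44, 0.4054, 0.2813]
ee_rot: [[-0.967, -0.255, -0.001], [-0.255, 0.967, -0.001], [0.001, -0.001, -1.0]]
wrist_force: [0.9, 1.3, -0.7]
finger_gap: 0.171
grip_force: 60.4
```

>>> {"name": "send_rows", "arguments": {"plan": [{"jaw":0,"translation":[0.0145,-0.0345,0],"roll":-0.037},{"jaw":0,"translation":[0.0145,-0.0345,0],"roll":-0.037},{"jaw":0,"translation":[0.0145,-0.0345,0],"roll":-0.037},{"jaw":0,"translation":[0.0145,-0.0345,0],"roll":-0.037},{"jaw":0,"translation":[0.0145,-0.0345,0],"roll":-0.037},{"jaw":0,"translation":[0.0145,-0.0345,0],"roll":-0.037},{"jaw":0,"translation":[0.0145,-0.0345,0],"roll":-0.037},{"jaw":0,"translation":[0.0145,-0.0345,0],"roll":-0.037},{"jaw":0,"translation":[0.0145,-0.0345,0],"roll":-0.037},{"jaw":0,"translation":[0.0145,-0.0345,0],"roll":-0.037}]}}

```text
time: 11.1
tcp_pos: [0.5858, 0.059, 0.2799]
ee_rot: [[-0.993, 0.114, -0.001], [0.114, 0.993, 0.0], [0.001, 0.0, -1.0]]
wrist_force: [0.4, 1.7, -1.6]
finger_gap: 0.172
grip_force: 60.4
```

>>> {"name": "send_rows", "arguments": {"plan": [{"jaw":0,"translation":[0,0,0],"roll":0},{"jaw":0,"translation":[0,0,0],"roll":0},{"jaw":0,"translation":[0,0,0],"roll":0},{"jaw":0,"translation":[0,0,0],"roll":0}]}}

```text
time: 11.43
tcp_pos: [0.5852, 0.0618, 0.2802]
ee_rot: [[-0.994, 0.111, -0.0], [0.111, 0.994, 0.0], [0.0, 0.0, -1.0]]
wrist_force: [-0.4, -0.3, -1.3]
finger_gap: 0.177
grip_force: 60.4
```

```bash
python3 - <<'E'
from h import *
w=cap('wrist');s=cap('scene');d=cap('side')
m=np.vstack([np.hstack([crop(w,200,100,460,300,520,400),crop(s,340,200,420,300,280,400)]),crop(d,250,170,450,220,800,200)])
cv2.imwrite('pics/w4.png',m)
S=bot.read_state();print(S['tcp_pos'],np.arctan2(S['ee_rot'][1,0],S['ee_rot'][0,0]),proj(w,[(.5856,.0606,.1)]))
E
```

```text
[0.58519292 0.06196734 0.28052123] 3.030823862570133 [[323.43916731 223.45910716]]
```

View pics/w4.png

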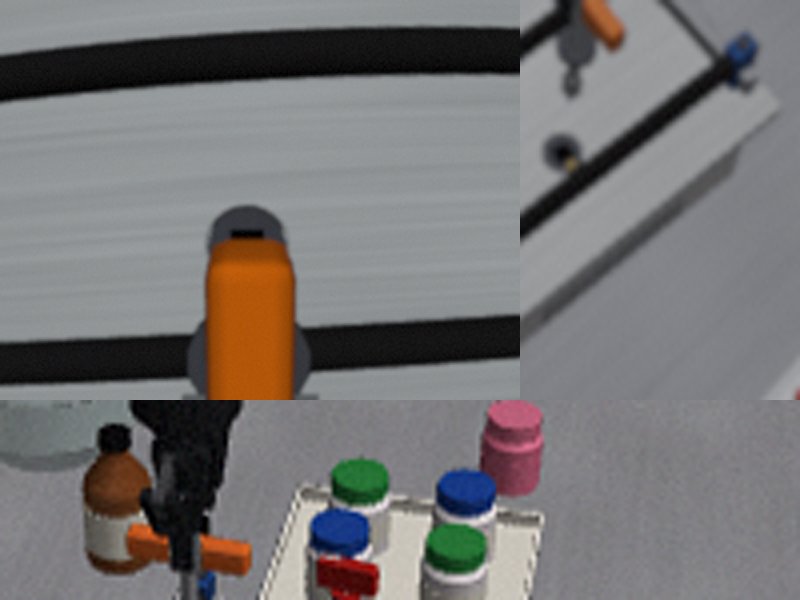

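>>> {"name": "send_rows", "arguments": {"plan": [{"jaw":0,"translation":[0,-0.001,-0.03],"roll":0},{"jaw":0,"translation":[0,0,-0.025],"roll":0},{"jaw":0,"translation":[0,0,-0.01],"roll":0},{"jaw":0,"translation":[0,0,-0.005],"roll":0},{"jaw":0,"translation":[0,0,-0.004],"roll":0},{"jaw":0,"translation":[0,0,-0.004],"roll":0},{"jaw":0,"translation":[0,0,-0.004],"roll":0},{"jaw":0,"translation":[0,0,-0.003],"roll":0},{"jaw":0,"translation":[0,0,0],"roll":0}]}}

```text
time: 12.33
tcp_pos: [0.5856, 0.0599, 0.1956]
ee_rot: [[-0.994, 0.112, 0.001], [0.112, 0.994, 0.0], [-0.001, 0.001, -1.0]]
wrist_force: [-0.1, 0.2, -0.5]
finger_gap: 0.176
grip_force: 60.4
```

>>> {"name": "send_rows", "arguments": {"plan": [{"jaw":0,"translation":[0,0,-0.002],"roll":0},{"jaw":0,"translation":[0,0,-0.002],"roll":0},{"jaw":0,"translation":[0,0,-0.001],"roll":0},{"jaw":0,"translation":[0,0,0],"roll":0}]}}

```text
time: 12.67
tcp_pos: [0.5855, 0.0598, 0.1899]
ee_rot: [[-0.994, 0.112, -0.0], [0.112, 0.994, 0.0], [0.0, 0.0, -1.0]]
wrist_force: [0.2, 1.1, -1.7]
finger_gap: 0.173
grip_force: 60.3
```

>>> {"name": "send_rows", "arguments": {"plan": [{"jaw":0,"translation":[0,0,0],"roll":-0.12},{"jaw":0,"translation":[0,0,0],"roll":-0.12},{"jaw":0,"translation":[0,0,0],"roll":-0.12},{"jaw":0,"translation":[0,0,0],"roll":0}]}}

```text
time: 13.0
tcp_pos: [0.5854, 0.0606, 0.19]
ee_rot: [[-0.889, 0.458, -0.0], [0.458, 0.889, 0.002], [0.001, 0.001, -1.0]]
wrist_force: [0.5, 3.6, -2.2]
finger_gap: 0.165
grip_force: 60.3
```

>>> {"name": "send_rows", "arguments": {"plan": [{"jaw":0,"translation":[0,0,0],"roll":-0.12},{"jaw":0,"translation":[0,0,0],"roll":-0.12},{"jaw":0,"translation":[0,0,0],"roll":-0.12},{"jaw":0,"translation":[0,0,0],"roll":-0.12},{"jaw":0,"translation":[0,0,0],"roll":-0.12},{"jaw":0,"translation":[0,0,0],"roll":-0.12},{"jaw":0,"translation":[0,0,0],"roll":-0.12},{"jaw":0,"translation":[0,0,0],"roll":0}]}}

```text
time: 13.67
tcp_pos: [0.5859, 0.0604, 0.1901]
ee_rot: [[-0.255, 0.967, 0.001], [0.967, 0.255, 0.001], [0.001, 0.001, -1.0]]
wrist_force: [1.9, 3.5, -3.5]
finger_gap: 0.173
grip_force: 60.1
```

```bash
python3 -c "
from cell import bot;S=bot.read_state();print(S['wrist_torque'],S['joint_positions'])"
```

```text
[ 1.14850804 -0.60018741  0.09789895] [ 4.42772653e-02  5.59613740e-02  1.34027857e+00  1.28561608e-03
  1.74440729e+00 -2.13654580e-01]
```

>>> {"name": "send_rows", "arguments": {"plan": [{"jaw":0,"translation":[0,0,0],"roll":-0.06},{"jaw":0,"translation":[0,0,0],"roll":-0.06},{"jaw":0,"translation":[0,0,0],"roll":-0.03},{"jaw":0,"translation":[0,0,0],"roll":0},{"jaw":0,"translation":[0,0,0],"roll":0}]}}

```text
time: 14.08
tcp_pos: [0.5859, 0.0603, 0.1901]
ee_rot: [[-0.114, 0.993, 0.001], [0.993, 0.114, 0.001], [0.001, 0.001, -1.0]]
wrist_force: [3.0, 4.3, -4.0]
finger_gap: 0.174
grip_force: 60.0
```

```bash
python3 -c "
from cell import bot;S=bot.read_state();print(S['wrist_torque'],S['joint_positions'])"
```

```text
[ 1.23702606 -0.76439428  0.17026513] [ 4.41606879e-02  5.59105870e-02  1.34031151e+00  9.76909639e-04
  1.74442253e+00 -7.00387920e-02]
```

>>> {"name": "send_rows", "arguments": {"plan": [{"jaw":0,"translation":[0,0,0],"roll":-0.05},{"jaw":0,"translation":[0,0,0],"roll":-0.05},{"jaw":0,"translation":[0,0,0],"roll":0}]}}

```text
time: 14.33
tcp_pos: [0.5859, 0.0602, 0.1901]
ee_rot: [[-0.012, 1.0, 0.001], [1.0, 0.012, 0.001], [0.001, 0.001, -1.0]]
wrist_force: [2.7, 4.0, -4.5]
finger_gap: 0.175
grip_force: 60.0
```

```bash
python3 - <<'E'
from h import *
S=bot.read_state();print(S['wrist_torque'],np.arctan2(S['ee_rot'][1,0],S['ee_rot'][0,0]))
w=cap('wrist');a=crop(w,200,80,440,380,480,600);cv2.imwrite('pics/w5.png',a)
E
```

```text
[ 1.12559751 -0.7919184   0.15118959] 1.5824976286900447
```

View pics/w5.png

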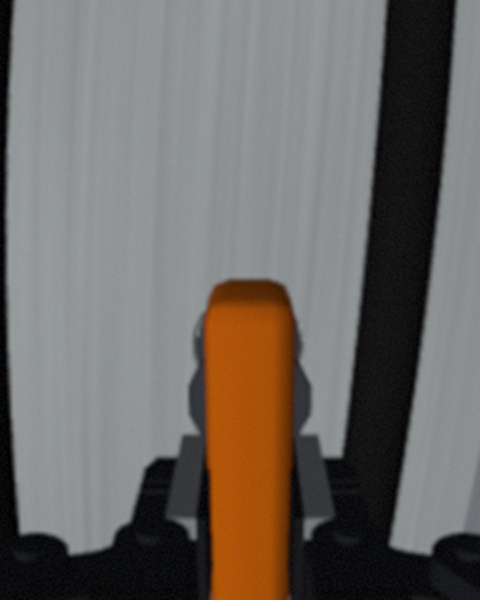

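>>> {"name": "send_rows", "arguments": {"plan": [{"jaw":0,"translation":[0,0,0],"roll":0.1},{"jaw":0,"translation":[0,0,0.01],"roll":0},{"jaw":0,"translation":[0,0,0.02],"roll":0},{"jaw":0,"translation":[0,0,0.03],"roll":0},{"jaw":0,"translation":[0,0,0.035],"roll":0},{"jaw":0,"translation":[-0.015,0,0],"roll":0.12},{"jaw":0,"translation":[-0.015,0,0],"roll":0.12},{"jaw":0,"translation":[-0.015,0,0],"roll":0.12},{"jaw":0,"translation":[-0.015,0,0],"roll":0.12},{"jaw":0,"translation":[0,0,0],"roll":0.12}]}}

```text
time: 15.22
tcp_pos: [0.5235, 0.0587, 0.2865]
ee_rot: [[-0.658, 0.753, 0.0], [0.753, 0.658, -0.002], [-0.002, -0.001, -1.0]]
wrist_force: [0.3, -0.2, -1.4]
finger_gap: 0.171
grip_force: 60.5
```

>>> {"name": "send_rows", "arguments": {"plan": [{"jaw":0,"translation":[0,0,0],"roll":0.12},{"jaw":0,"translation":[0,0,0],"roll":0.12},{"jaw":0,"translation":[0,0,0],"roll":0.12},{"jaw":0,"translation":[0,0,0],"roll":0.12},{"jaw":0,"translation":[0,0,0],"roll":0.12},{"jaw":0,"translation":[0,0,0],"roll":0.12},{"jaw":0,"translation":[0,0,0],"roll":0.12},{"jaw":0,"translation":[0,0,0],"roll":0},{"jaw":0,"translation":[0,0,0],"roll":0}]}}

```text
time: 15.97
tcp_pos: [0.5253, 0.059, 0.2854]
ee_rot: [[-1.0, 0.024, -0.0], [0.024, 1.0, -0.001], [0.0, -0.001, -1.0]]
wrist_force: [-0.6, 0.6, -0.7]
finger_gap: 0.174
grip_force: 60.4
```

```bash
python3 - <<'E'
from h import *
w=cap('wrist');cv2.imwrite('pics/w6full.png',w['image'][:,:,::-1])
p=(.5357,.0632,-.052,.1)
sk=pl2w(p,[(.05,0,0)])[0];px=proj(w,[sk])[0];print(sk,px)
x,y=px.astype(int);x=max(x,60);y=max(y,50);cv2.imwrite('pics/w6.png',crop(w,x-60,y-50,x+60,y+50,600,500))
for b in blobs(w,(20,110,90),(36,255,255),3,(x-60,y-50,x+60,y+50)):
    q=onz(w,b[0],b[1],.1)-sk;print(b,q,'angle',-.052-np.arctan2(q[1],q[0]))
print(bot.read_state()['tcp_pos'])
E
```

```text
[0.58563242 0.06060117 0.1       ] [328.12046292 283.39564463]
[0.52537216 0.05914665 0.28539087]
```

View pics/w6.png

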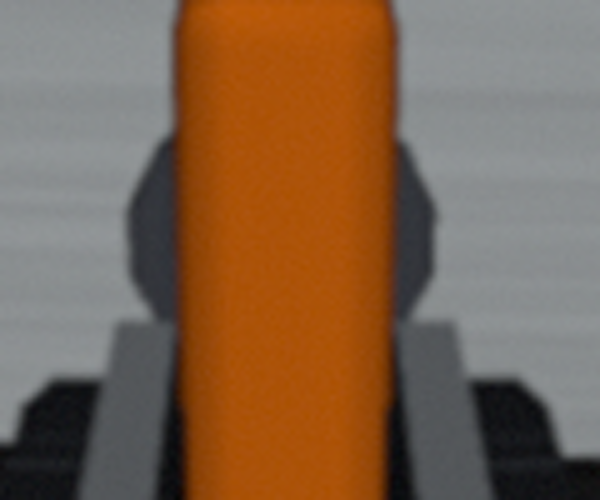

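>>> {"name": "send_rows", "arguments": {"plan": [{"jaw":0,"translation":[0.03,0,0],"roll":0},{"jaw":0,"translation":[0.03,0,0],"roll":0},{"jaw":0,"translation":[0.03,0,0],"roll":0},{"jaw":0,"translation":[0.02,0,0],"roll":0},{"jaw":0,"translation":[0,0,0],"roll":0},{"jaw":0,"translation":[0,0,0],"roll":0}]}}

```text
time: 16.52
tcp_pos: [0.6358, 0.0594, 0.2836]
ee_rot: [[-1.0, 0.024, -0.003], [0.024, 1.0, -0.001], [0.003, -0.001, -1.0]]
wrist_force: [-0.3, 0.2, -1.4]
finger_gap: 0.177
grip_force: 60.4
```

```bash
python3 - <<'E'
from h import *
w=cap('wrist')
p=(.5357,.0632,-.052,.1)
sk=pl2w(p,[(.05,0,0)])[0];px=proj(w,[sk])[0];print(sk,px)
x,y=px.astype(int);x=max(x,60);y=max(y,50);cv2.imwrite('pics/w7.png',crop(w,x-60,y-50,x+60,y+50,600,500))
for b in blobs(w,(18,90,60),(40,255,255),3,(x-60,y-50,x+60,y+50)):
    q=onz(w,b[0],b[1],.1)-sk;print(b,q,'angle',-.052-np.arctan2(q[1],q[0]))
E
```

```text
[0.58563242 0.06060117 0.1       ] [324.88498281 166.67022244]
(np.float64(311.1), np.float64(170.7), 51) [ 3.23894848e-03 -1.21305354e-02  2.77555756e-17] angle 1.257875407726874
```

View pics/w7.png

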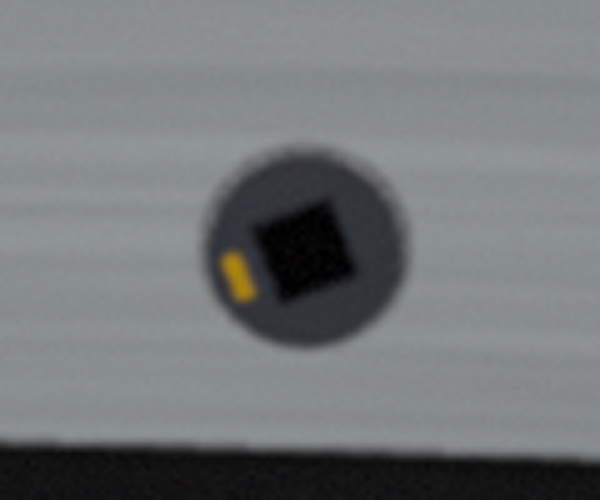

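>>> {"name": "send_rows", "arguments": {"plan": [{"jaw":0,"translation":[-0.0195,0.0347,0],"roll":0.028},{"jaw":0,"translation":[-0.0195,0.0347,0],"roll":0.028},{"jaw":0,"translation":[-0.0195,0.0347,0],"roll":0.028},{"jaw":0,"translation":[-0.0195,0.0347,0],"roll":0.028},{"jaw":0,"translation":[-0.0195,0.0347,0],"roll":0.028},{"jaw":0,"translation":[-0.0195,0.0347,0],"roll":0.028},{"jaw":0,"translation":[-0.0195,0.0347,0],"roll":0.028},{"jaw":0,"translation":[-0.0195,0.0347,0],"roll":0.028},{"jaw":0,"translation":[-0.0195,0.0347,0],"roll":0.028},{"jaw":0,"translation":[-0.0195,0.0347,0],"roll":0.028}]}}

```text
time: 17.4
tcp_pos: [0.4383, 0.4075, 0.2869]
ee_rot: [[-0.967, -0.255, 0.002], [-0.255, 0.967, 0.001], [-0.002, 0.001, -1.0]]
wrist_force: [0.6, 1.3, -1.8]
finger_gap: 0.172
grip_force: 60.4
```

>>> {"name": "send_rows", "arguments": {"plan": [{"jaw":0,"translation":[0,0,0],"roll":0},{"jaw":0,"translation":[0,0,0],"roll":0},{"jaw":0,"translation":[0,0,0],"roll":0}]}}

```text
time: 17.65
tcp_pos: [0.44, 0.4061, 0.2862]
ee_rot: [[-0.967, -0.254, 0.001], [-0.254, 0.967, 0.0], [-0.001, -0.0, -1.0]]
wrist_force: [0.5, -0.3, -1.8]
finger_gap: 0.169
grip_force: 60.4
```

>>> {"name": "send_rows", "arguments": {"plan": [{"jaw":0,"translation":[0.001,0,-0.035],"roll":0},{"jaw":0,"translation":[0,0,-0.035],"roll":0},{"jaw":0,"translation":[0,0,-0.03],"roll":0},{"jaw":0,"translation":[0,0,-0.01],"roll":0},{"jaw":0,"translation":[0,0,-0.01],"roll":0},{"jaw":0,"translation":[0,0,-0.01],"roll":0}]}}

```text
time: 18.15
tcp_pos: [0.4425, 0.4061, 0.1565]
ee_rot: [[-0.968, -0.253, 0.002], [-0.253, 0.968, 0.001], [-0.002, 0.001, -1.0]]
wrist_force: [-0.1, -0.4, -0.7]
finger_gap: 0.171
grip_force: 60.3
```

>>> {"name": "send_rows", "arguments": {"plan": [{"jaw":0,"translation":[0,0,-0.02],"roll":0},{"jaw":0,"translation":[0,0,-0.01],"roll":0},{"jaw":0,"translation":[0,0,-0.006],"roll":0},{"jaw":0,"translation":[0,0,-0.004],"roll":0},{"jaw":0,"translation":[0,0,0],"roll":0}]}}

```text
time: 18.57
tcp_pos: [0.4416, 0.4067, 0.1153]
ee_rot: [[-0.967, -0.254, 0.0], [-0.254, 0.967, -0.0], [-0.0, -0.0, -1.0]]
wrist_force: [-0.3, -0.5, -2.0]
finger_gap: 0.171
grip_force: 60.4
```

>>> {"name": "send_rows", "arguments": {"plan": [{"jaw":0,"translation":[0,0,-0.003],"roll":0},{"jaw":0.45,"translation":[0,0,0],"roll":0},{"jaw":0.45,"translation":[0,0,0],"roll":0},{"jaw":0.45,"translation":[0,0,0],"roll":0},{"jaw":0.45,"translation":[0,0,0.015],"roll":0},{"jaw":0.45,"translation":[0,0,0.03],"roll":0},{"jaw":0.45,"translation":[0,0,0.035],"roll":0},{"jaw":0.45,"translation":[0,0,0.04],"roll":0},{"jaw":0.45,"translation":[0,0,0.04],"roll":0},{"jaw":0.45,"translation":[0,0,0.03],"roll":0}]}}

```text
time: 19.4
tcp_pos: [0.4415, 0.4067, 0.3071]
ee_rot: [[-0.967, -0.254, 0.004], [-0.254, 0.967, 0.003], [-0.004, 0.002, -1.0]]
wrist_force: [-0.2, 0.3, 1.2]
finger_gap: 0.449
grip_force: 0.0
```

>>> {"name": "send_rows", "arguments": {"plan": [{"jaw":0.8,"translation":[0.0015,-0.0405,0.002],"roll":-0.105},{"jaw":0.8,"translation":[0.0015,-0.0405,0.002],"roll":-0.105},{"jaw":0.8,"translation":[0.0015,-0.0405,0.002],"roll":-0.105},{"jaw":0.8,"translation":[0.0015,-0.0405,0.002],"roll":-0.105},{"jaw":0.8,"translation":[0.0015,-0.0405,0.002],"roll":-0.105},{"jaw":0.8,"translation":[0.0015,-0.0405,0.002],"roll":-0.105},{"jaw":0.8,"translation":[0.0015,-0.0405,0.002],"roll":-0.105},{"jaw":0.8,"translation":[0.0015,-0.0405,0.002],"roll":-0.105},{"jaw":0.8,"translation":[0.0015,-0.0405,0.002],"roll":-0.105}]}}

```text
time: 20.15
tcp_pos: [0.4546, 0.0404, 0.3213]
ee_rot: [[-0.77, 0.639, 0.002], [0.639, 0.77, 0.0], [-0.002, 0.001, -1.0]]
wrist_force: [0.6, -0.1, -0.2]
finger_gap: 0.799
grip_force: 0.0
```

>>> {"name": "send_rows", "arguments": {"plan": [{"jaw":0.8,"translation":[0.0015,-0.0405,0.002],"roll":-0.105},{"jaw":0.8,"translation":[0.0015,-0.0405,0.002],"roll":-0.105},{"jaw":0.8,"translation":[0.0015,-0.0405,0.002],"roll":-0.105},{"jaw":0.8,"translation":[0.0015,-0.0405,0.002],"roll":-0.105},{"jaw":0.8,"translation":[0.0015,-0.0405,0.002],"roll":-0.105},{"jaw":0.8,"translation":[0.0015,-0.0405,0.002],"roll":-0.105},{"jaw":0.8,"translation":[0.0015,-0.0405,0.002],"roll":-0.105},{"jaw":0.8,"translation":[0.0015,-0.0405,0.002],"roll":-0.105},{"jaw":0.8,"translation":[0.0015,-0.0405,0.002],"roll":-0.037},{"jaw":0.8,"translation":[0,0,0],"roll":0}]}}

```text
time: 20.98
tcp_pos: [0.4676, -0.3287, 0.3361]
ee_rot: [[0.003, 1.0, -0.003], [1.0, -0.003, -0.001], [-0.001, -0.003, -1.0]]
wrist_force: [0.5, 0.1, -1.2]
finger_gap: 0.806
grip_force: 0.0
```

>>> {"name": "send_rows", "arguments": {"plan": [{"jaw":0.8,"translation":[0,0,0],"roll":0},{"jaw":0.8,"translation":[0,0,0],"roll":0},{"jaw":0.8,"translation":[0,0,0],"roll":0}]}}

```text
time: 21.23
tcp_pos: [0.4687, -0.3212, 0.3393]
ee_rot: [[-0.008, 1.0, 0.001], [1.0, 0.008, -0.001], [-0.001, 0.001, -1.0]]
wrist_force: [1.2, 0.2, -0.6]
finger_gap: 0.8
grip_force: 0.0
```

```bash
cat >> h.py <<'E'
LIDS=(('blue',(105,120,50),(130,255,255)),('green',(50,100,30),(85,255,255)))
def lids(z,views=('wrist','scene','side'),amin=100):
    S=bot.read_state();print('tcp',S['tcp_pos'].round(4),'yaw',round(np.arctan2(S['ee_rot'][1,0],S['ee_rot'][0,0]),3),'q6',S['joint_positions'][5].round(2))
    for n in views:
        c=cap(n)
        for nm,lo,hi in LIDS:
            for b in blobs(c,lo,hi,amin):
                q=onz(c,b[0],b[1],z)
                if .3<q[0]<.75 and -.5<q[1]<.3: print(n,nm,b[:2],b[2],q.round(4)[:2])
E
python3 - <<'E'
from h import *
lids(.077)
w=cap('wrist');d=cap('side');cv2.imwrite('pics/w8.png',np.hstack([crop(w,120,60,600,420,480,360),crop(d,290,330,400,430,320,360)]))
E
```

```text
tcp [ 0.4687 -0.3212  0.3393] yaw 1.578 q6 -0.67
wrist blue (np.float64(473.0), np.float64(10.9)) 342 [ 0.6353 -0.0873]
wrist blue (np.float64(377.7), np.float64(175.4)) 1767 [ 0.526  -0.2875]
wrist blue (np.float64(283.1), np.float64(248.9)) 1611 [ 0.4211 -0.3724]
wrist green (np.float64(281.7), np.float64(170.3)) 1788 [ 0.4211 -0.2829]
wrist green (np.float64(369.5), np.float64(249.8)) 1626 [ 0.52   -0.3728]
scene blue (np.float64(201.2), np.float64(289.0)) 241 [ 0.4213 -0.3706]
scene blue (np.float64(247.6), np.float64(297.1)) 235 [ 0.5279 -0.2854]
scene green (np.float64(227.3), np.float64(270.9)) 219 [ 0.4214 -0.2806]
scene green (np.float64(221.1), np.float64(314.2)) 242 [ 0.5221 -0.3714]
side blue (np.float64(366.1), np.float64(192.6)) 139 [ 0.4213 -0.367 ]
side blue (np.float64(334.7), np.float64(202.6)) 137 [ 0.5257 -0.2821]
side blue (np.float64(269.3), np.float64(287.0)) 103 [0.6487 0.1788]
side green (np.float64(339.5), np.float64(189.9)) 136 [ 0.5206 -0.3667]
side green (np.float64(363.5), np.float64(206.5)) 149 [ 0.4211 -0.2771]
```

View pics/w8.png

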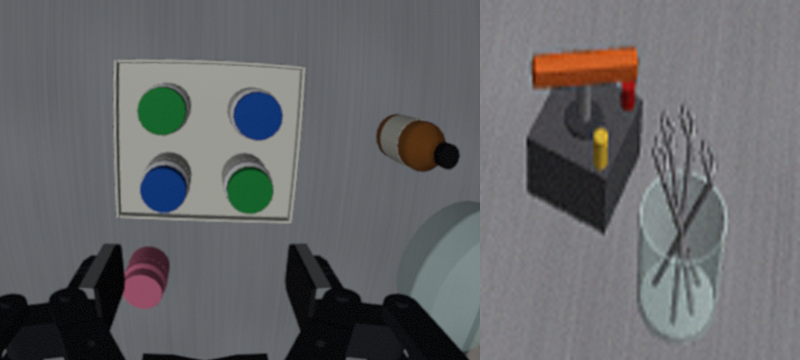

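>>> {"name": "send_rows", "arguments": {"plan": [{"jaw":0.85,"translation":[0.028,0.017,-0.01],"roll":-0.03},{"jaw":0.85,"translation":[0.029,0.0175,-0.015],"roll":-0.03},{"jaw":0.85,"translation":[0,0,-0.04],"roll":0},{"jaw":0.85,"translation":[0,0,-0.04],"roll":0},{"jaw":0.85,"translation":[0,0,-0.04],"roll":0},{"jaw":0.85,"translation":[0,0,-0.03],"roll":0},{"jaw":0.85,"translation":[0,0,-0.01],"roll":0},{"jaw":0.85,"translation":[0,0,0],"roll":0}]}}

```text
time: 22.15
tcp_pos: [0.5242, -0.2865, 0.1497]
ee_rot: [[0.053, 0.999, -0.005], [0.999, -0.053, 0.003], [0.003, -0.006, -1.0]]
wrist_force: [-0.3, 0.6, -0.2]
finger_gap: 0.855
grip_force: 0.0
```

>>> {"name": "send_rows", "arguments": {"plan": [{"jaw":0.85,"translation":[0.001,0,-0.04],"roll":0},{"jaw":0.85,"translation":[0,0,-0.035],"roll":0},{"jaw":0.85,"translation":[0,0,-0.015],"roll":0},{"jaw":0.85,"translation":[0,0,0],"roll":0},{"jaw":0.3,"translation":[0,0,0],"roll":0},{"jaw":0.3,"translation":[0,0,0],"roll":0},{"jaw":0.3,"translation":[0,0,0],"roll":0},{"jaw":0.3,"translation":[0,0,0],"roll":0},{"jaw":0.3,"translation":[0,0,0],"roll":0},{"jaw":0.3,"translation":[0,0,0],"roll":0}]}}

```text
time: 22.98
tcp_pos: [0.5283, -0.289, 0.0677]
ee_rot: [[0.054, 0.999, 0.006], [0.999, -0.054, -0.004], [-0.003, 0.006, -1.0]]
wrist_force: [-1.6, -0.6, 7.0]
finger_gap: 0.607
grip_force: 63.6
```

>>> {"name": "send_rows", "arguments": {"plan": [{"jaw":0.3,"translation":[0,0,0.02],"roll":0},{"jaw":0.3,"translation":[0,0,0.035],"roll":0},{"jaw":0.3,"translation":[0,0,0.035],"roll":0},{"jaw":0.3,"translation":[0,0,0.04],"roll":0},{"jaw":0.3,"translation":[0,0,0.04],"roll":0},{"jaw":0.3,"translation":[0,0,0.04],"roll":0},{"jaw":0.3,"translation":[0,0,0],"roll":0},{"jaw":0.3,"translation":[0,0,0],"roll":0}]}}

```text
time: 23.65
tcp_pos: [0.5275, -0.2884, 0.2786]
ee_rot: [[0.054, 0.999, 0.008], [0.999, -0.054, -0.005], [-0.004, 0.008, -1.0]]
wrist_force: [0.5, -0.1, -2.7]
finger_gap: 0.603
grip_force: 63.4
```

```bash
python3 - <<'E'
from h import *
lids(.077,('side','scene'))
s=cap('scene');d=cap('side')
m=np.hstack([crop(s,150,190,310,340,400,375),crop(d,290,120,420,240,400,375)])
cv2.imwrite('pics/w9.png',m)
E
```

```text
tcp [ 0.5275 -0.2884  0.2786] yaw 1.517 q6 -0.5
side blue (np.float64(366.2), np.float64(192.6)) 139 [ 0.4209 -0.3671]
side green (np.float64(339.5), np.float64(189.9)) 136 [ 0.5206 -0.3667]
side green (np.float64(363.5), np.float64(206.5)) 149 [ 0.4211 -0.2771]
scene blue (np.float64(232.5), np.float64(262.5)) 135 [ 0.4082 -0.2528]
scene blue (np.float64(201.2), np.float64(289.0)) 243 [ 0.4213 -0.3706]
scene green (np.float64(224.0), np.float64(271.9)) 110 [ 0.4179 -0.2898]
scene green (np.float64(221.2), np.float64(314.2)) 247 [ 0.5222 -0.3712]
```

View pics/w9.png

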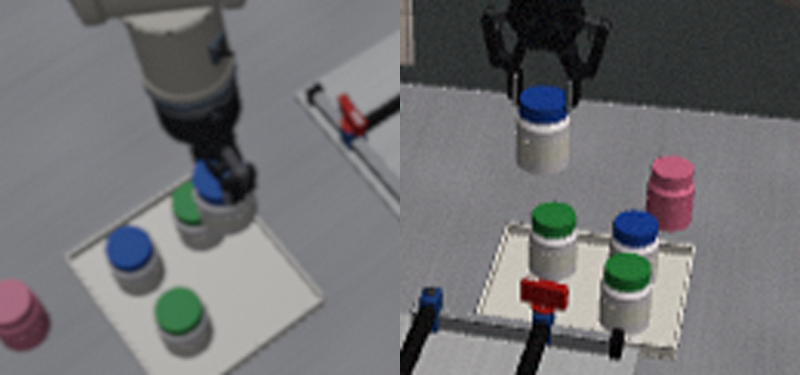

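>>> {"name": "send_rows", "arguments": {"plan": [{"jaw":0.3,"translation":[0.0046,0.0378,0],"roll":0},{"jaw":0.3,"translation":[0.0046,0.0378,0],"roll":0},{"jaw":0.3,"translation":[0.0046,0.0378,0],"roll":0},{"jaw":0.3,"translation":[0.0046,0.0378,0],"roll":0},{"jaw":0.3,"translation":[0.0046,0.0378,0],"roll":0},{"jaw":0.3,"translation":[0.0046,0.0378,0],"roll":0},{"jaw":0.3,"translation":[0.0046,0.0378,0],"roll":0},{"jaw":0.3,"translation":[0.0046,0.0378,0],"roll":0},{"jaw":0.3,"translation":[0.0046,0.0378,0],"roll":0},{"jaw":0.3,"translation":[0.0046,0.0378,0],"roll":0}]}}

```text
time: 24.68
tcp_pos: [0.5718, 0.092, 0.2711]
ee_rot: [[0.054, 0.999, -0.003], [0.999, -0.054, -0.0], [-0.001, -0.003, -1.0]]
wrist_force: [0.8, -0.5, -1.6]
finger_gap: 0.605
grip_force: 63.4
```

>>> {"name": "send_rows", "arguments": {"plan": [{"jaw":0.3,"translation":[0.0046,0.0378,0],"roll":0},{"jaw":0.3,"translation":[0.005,0.0378,0],"roll":0},{"jaw":0.3,"translation":[0,0,-0.02],"roll":0},{"jaw":0.3,"translation":[0,0,-0.03],"roll":0},{"jaw":0.3,"translation":[0,0,-0.03],"roll":0},{"jaw":0.3,"translation":[0,0,-0.015],"roll":0},{"jaw":0.3,"translation":[0,0,0],"roll":0},{"jaw":0.3,"translation":[0,0,0],"roll":0}]}}

```text
time: 25.35
tcp_pos: [0.581, 0.1656, 0.1758]
ee_rot: [[0.054, 0.999, -0.005], [0.999, -0.054, -0.001], [-0.001, -0.005, -1.0]]
wrist_force: [-0.7, -0.4, -2.0]
finger_gap: 0.604
grip_force: 63.6
```

>>> {"name": "send_rows", "arguments": {"plan": [{"jaw":0.3,"translation":[0.001,0,-0.004],"roll":0},{"jaw":0.3,"translation":[0,0,-0.003],"roll":0},{"jaw":0.3,"translation":[0,0,-0.003],"roll":0},{"jaw":0.3,"translation":[0,0,0],"roll":0}]}}

```text
time: 25.68
tcp_pos: [0.5833, 0.1657, 0.1685]
ee_rot: [[0.054, 0.999, 0.001], [0.999, -0.054, 0.0], [0.0, 0.001, -1.0]]
wrist_force: [0.1, 0.2, -2.6]
finger_gap: 0.602
grip_force: 63.6
```

>>> {"name": "send_rows", "arguments": {"plan": [{"jaw":0.3,"translation":[0,0,-0.003],"roll":0},{"jaw":0.3,"translation":[0,0,-0.002],"roll":0},{"jaw":0.3,"translation":[0,0,0],"roll":0}]}}

```text
time: 25.93
tcp_pos: [0.5833, 0.1659, 0.1638]
ee_rot: [[0.054, 0.999, 0.001], [0.999, -0.054, 0.0], [0.0, 0.001, -1.0]]
wrist_force: [-0.8, -0.8, -0.1]
finger_gap: 0.601
grip_force: 63.7
```

>>> {"name": "send_rows", "arguments": {"plan": [{"jaw":0.85,"translation":[0,0,0],"roll":0},{"jaw":0.85,"translation":[0,0,0],"roll":0},{"jaw":0.85,"translation":[0,0,0],"roll":0},{"jaw":0.85,"translation":[0,0,0],"roll":0},{"jaw":0.85,"translation":[0,0,0.02],"roll":0},{"jaw":0.85,"translation":[0,0,0.035],"roll":0},{"jaw":0.85,"translation":[0,0,0.035],"roll":0},{"jaw":0.85,"translation":[-0.0135,-0.0373,0.005],"roll":0},{"jaw":0.85,"translation":[-0.0135,-0.0373,0.005],"roll":0},{"jaw":0.85,"translation":[-0.0135,-0.0373,0.005],"roll":0}]}}

```text
time: 26.77
tcp_pos: [0.5423, 0.0532, 0.2692]
ee_rot: [[0.052, 0.999, 0.001], [0.999, -0.052, -0.0], [-0.0, 0.001, -1.0]]
wrist_force: [0.2, -0.2, 0.0]
finger_gap: 0.848
grip_force: 0.0
```

>>> {"name": "send_rows", "arguments": {"plan": [{"jaw":0.85,"translation":[-0.0135,-0.0373,0.003],"roll":0},{"jaw":0.85,"translation":[-0.0135,-0.0373,0.003],"roll":0},{"jaw":0.85,"translation":[-0.0135,-0.0373,0.003],"roll":0},{"jaw":0.85,"translation":[-0.0135,-0.0373,0],"roll":0},{"jaw":0.85,"translation":[-0.0135,-0.0373,0],"roll":0},{"jaw":0.85,"translation":[-0.0135,-0.0373,0],"roll":0},{"jaw":0.85,"translation":[-0.0135,-0.0373,0],"roll":0},{"jaw":0.85,"translation":[-0.0135,-0.0373,0],"roll":0},{"jaw":0.85,"translation":[-0.0135,-0.0373,0],"roll":0},{"jaw":0.85,"translation":[0,0,0],"roll":0}]}}

```text
time: 27.6
tcp_pos: [0.4183, -0.2874, 0.2767]
ee_rot: [[0.061, 0.998, -0.002], [0.998, -0.061, -0.002], [-0.002, -0.002, -1.0]]
wrist_force: [-0.1, 0.1, -0.7]
finger_gap: 0.851
grip_force: 0.0
```

```bash
python3 - <<'E'
from h import *
lids(.077);print('--- z .173');lids(.173,('scene','side'))
E
```

```text
tcp [ 0.4183 -0.2874  0.2767] yaw 1.509 q6 -0.61
wrist blue (np.float64(538.9), np.float64(17.7)) 631 [ 0.6487 -0.0857]
wrist blue (np.float64(333.1), np.float64(298.5)) 2049 [ 0.4205 -0.3721]
wrist green (np.float64(328.3), np.float64(211.3)) 2448 [ 0.4208 -0.2825]
wrist green (np.float64(428.8), np.float64(289.3)) 1772 [ 0.5194 -0.3691]
scene blue (np.float64(379.0), np.float64(204.5)) 216 [0.5393 0.229 ]
scene blue (np.float64(201.3), np.float64(289.0)) 244 [ 0.4214 -0.3703]
scene green (np.float64(227.3), np.float64(271.0)) 219 [ 0.4217 -0.2808]
scene green (np.float64(221.1), np.float64(314.2)) 242 [ 0.5221 -0.3714]
side blue (np.float64(366.2), np.float64(192.6)) 140 [ 0.4209 -0.3671]
side blue (np.float64(291.3), np.float64(263.9)) 265 [0.6073 0.0682]
side blue (np.float64(311.7), np.float64(293.2)) 102 [0.5216 0.1813]
side green (np.float64(339.5), np.float64(189.9)) 136 [ 0.5206 -0.3667]
side green (np.float64(363.5), np.float64(206.5)) 149 [ 0.4211 -0.2771]
--- z .173
tcp [ 0.421  -0.2818  0.2773] yaw 1.516 q6 -0.6
scene blue (np.float64(379.0), np.float64(204.5)) 217 [0.5821 0.1693]
scene blue (np.float64(201.2), np.float64(289.0)) 243 [ 0.4736 -0.3816]
scene green (np.float64(227.3), np.float64(271.0)) 220 [ 0.474  -0.2991]
scene green (np.float64(221.1), np.float64(314.2)) 244 [ 0.5663 -0.3824]
side blue (np.float64(366.2), np.float64(192.6)) 139 [ 0.412  -0.2232]
side blue (np.float64(291.3), np.float64(263.9)) 266 [0.5812 0.1719]
side blue (np.float64(311.7), np.float64(293.2)) 101 [0.5034 0.2747]
side green (np.float64(339.5), np.float64(189.9)) 136 [ 0.5025 -0.2229]
side green (np.float64(363.5), np.float64(206.5)) 149 [ 0.4121 -0.1415]
```

>>> {"name": "send_rows", "arguments": {"plan": [{"jaw":0.85,"translation":[0,0,-0.035],"roll":0},{"jaw":0.85,"translation":[0,0,-0.035],"roll":0},{"jaw":0.85,"translation":[0,0,-0.035],"roll":0},{"jaw":0.85,"translation":[0,0,-0.035],"roll":0},{"jaw":0.85,"translation":[0,0,-0.035],"roll":0},{"jaw":0.85,"translation":[0,0,-0.025],"roll":0},{"jaw":0.85,"translation":[0,0,-0.01],"roll":0},{"jaw":0.85,"translation":[0,0,0],"roll":0}]}}

```text
time: 28.52
tcp_pos: [0.4204, -0.2795, 0.0645]
ee_rot: [[0.052, 0.999, -0.004], [0.999, -0.052, 0.003], [0.003, -0.004, -1.0]]
wrist_force: [-0.3, -0.2, 0.5]
finger_gap: 0.851
grip_force: 0.0
```

>>> {"name": "send_rows", "arguments": {"plan": [{"jaw":0.3,"translation":[0,0,0],"roll":0},{"jaw":0.3,"translation":[0,0,0],"roll":0},{"jaw":0.3,"translation":[0,0,0],"roll":0},{"jaw":0.3,"translation":[0,0,0],"roll":0},{"jaw":0.3,"translation":[0,0,0],"roll":0}]}}

```text
time: 28.93
tcp_pos: [0.4225, -0.2827, 0.0703]
ee_rot: [[0.054, 0.999, 0.004], [0.999, -0.054, -0.003], [-0.003, 0.004, -1.0]]
wrist_force: [-1.1, 0.2, 6.4]
finger_gap: 0.601
grip_force: 63.5
```

>>> {"name": "send_rows", "arguments": {"plan": [{"jaw":0.3,"translation":[0,0,0.02],"roll":0},{"jaw":0.3,"translation":[0,0,0.035],"roll":0},{"jaw":0.3,"translation":[0,0,0.035],"roll":0},{"jaw":0.3,"translation":[0,0,0.035],"roll":0},{"jaw":0.3,"translation":[0,0,0.035],"roll":0},{"jaw":0.3,"translation":[0,0,0.035],"roll":0},{"jaw":0.3,"translation":[0,0,0.015],"roll":0},{"jaw":0.3,"translation":[0.0143,0.0344,0],"roll":0},{"jaw":0.3,"translation":[0.0143,0.0344,0],"roll":0},{"jaw":0.3,"translation":[0.0143,0.0344,0],"roll":0}]}}

```text
time: 29.77
tcp_pos: [0.4643, -0.178, 0.2782]
ee_rot: [[0.056, 0.998, 0.002], [0.998, -0.056, -0.001], [-0.0, 0.002, -1.0]]
wrist_force: [1.2, -1.5, -2.0]
finger_gap: 0.599
grip_force: 63.4
```

>>> {"name": "send_rows", "arguments": {"plan": [{"jaw":0.3,"translation":[0.0143,0.0344,0],"roll":0},{"jaw":0.3,"translation":[0.0143,0.0344,0],"roll":0},{"jaw":0.3,"translation":[0.0143,0.0344,0],"roll":0},{"jaw":0.3,"translation":[0.0143,0.0344,0],"roll":0},{"jaw":0.3,"translation":[0.0143,0.0344,0],"roll":0},{"jaw":0.3,"translation":[0.0143,0.0344,0],"roll":0},{"jaw":0.3,"translation":[0.0143,0.0344,0],"roll":0},{"jaw":0.3,"translation":[0.0143,0.0344,0],"roll":0},{"jaw":0.3,"translation":[0,0,0],"roll":0},{"jaw":0.3,"translation":[0,0,0],"roll":0}]}}

```text
time: 30.6
tcp_pos: [0.5787, 0.0986, 0.2765]
ee_rot: [[0.051, 0.999, -0.002], [0.999, -0.051, -0.0], [-0.0, -0.002, -1.0]]
wrist_force: [-0.2, -0.6, -2.5]
finger_gap: 0.601
grip_force: 63.6
```

>>> {"name": "send_rows", "arguments": {"plan": [{"jaw":0.3,"translation":[0.001,-0.002,-0.025],"roll":0},{"jaw":0.3,"translation":[0,0,-0.035],"roll":0},{"jaw":0.3,"translation":[0,0,-0.03],"roll":0},{"jaw":0.3,"translation":[0,0,-0.013],"roll":0},{"jaw":0.3,"translation":[0,0,-0.003],"roll":0},{"jaw":0.3,"translation":[0,0,0],"roll":0},{"jaw":0.3,"translation":[0,0,0],"roll":0}]}}

```text
time: 31.18
tcp_pos: [0.5802, 0.0942, 0.1738]
ee_rot: [[0.055, 0.999, 0.003], [0.999, -0.055, 0.0], [0.0, 0.003, -1.0]]
wrist_force: [0.2, -0.2, -0.9]
finger_gap: 0.599
grip_force: 63.7
```

>>> {"name": "send_rows", "arguments": {"plan": [{"jaw":0.3,"translation":[0,0.001,-0.003],"roll":0},{"jaw":0.3,"translation":[0,0,-0.002],"roll":0},{"jaw":0.3,"translation":[0,0,-0.002],"roll":0},{"jaw":0.3,"translation":[0,0,0],"roll":0},{"jaw":0.3,"translation":[0,0,0],"roll":0}]}}

```text
time: 31.6
tcp_pos: [0.58, 0.0958, 0.1664]
ee_rot: [[0.054, 0.999, 0.003], [0.999, -0.054, 0.0], [0.001, 0.003, -1.0]]
wrist_force: [-0.8, 0.1, 5.8]
finger_gap: 0.597
grip_force: 64.2
```

>>> {"name": "send_rows", "arguments": {"plan": [{"jaw":0.85,"translation":[0,0,0],"roll":0},{"jaw":0.85,"translation":[0,0,0],"roll":0},{"jaw":0.85,"translation":[0,0,0],"roll":0},{"jaw":0.85,"translation":[0,0,0],"roll":0},{"jaw":0.85,"translation":[0,0,0.02],"roll":0},{"jaw":0.85,"translation":[0,0,0.035],"roll":0},{"jaw":0.85,"translation":[0,0,0.035],"roll":0},{"jaw":0.85,"translation":[-0.0123,-0.036,0.005],"roll":0},{"jaw":0.85,"translation":[-0.0123,-0.036,0.005],"roll":0},{"jaw":0.85,"translation":[-0.0123,-0.036,0.005],"roll":0}]}}

```text
time: 32.43
tcp_pos: [0.5422, -0.0131, 0.27]
ee_rot: [[0.052, 0.999, 0.001], [0.999, -0.052, -0.0], [-0.0, 0.001, -1.0]]
wrist_force: [0.6, -1.1, 0.2]
finger_gap: 0.85
grip_force: 0.0
```

>>> {"name": "send_rows", "arguments": {"plan": [{"jaw":0.85,"translation":[-0.0123,-0.036,0.003],"roll":0},{"jaw":0.85,"translation":[-0.0123,-0.036,0.003],"roll":0},{"jaw":0.85,"translation":[-0.0123,-0.036,0],"roll":0},{"jaw":0.85,"translation":[-0.0123,-0.036,0],"roll":0},{"jaw":0.85,"translation":[-0.0123,-0.036,0],"roll":0},{"jaw":0.85,"translation":[-0.0123,-0.036,0],"roll":0},{"jaw":0.85,"translation":[-0.0123,-0.036,0],"roll":0},{"jaw":0.85,"translation":[-0.0123,-0.036,0],"roll":0},{"jaw":0.85,"translation":[-0.0123,-0.036,0],"roll":0},{"jaw":0.85,"translation":[-0.0123,-0.036,0],"roll":0}]}}

```text
time: 33.27
tcp_pos: [0.4185, -0.3741, 0.2752]
ee_rot: [[0.054, 0.999, 0.0], [0.999, -0.054, 0.0], [0.0, 0.0, -1.0]]
wrist_force: [1.4, -0.5, -0.3]
finger_gap: 0.851
grip_force: 0.0
```

>>> {"name": "send_rows", "arguments": {"plan": [{"jaw":0.85,"translation":[0,0,0],"roll":0},{"jaw":0.85,"translation":[0,0,0],"roll":0},{"jaw":0.85,"translation":[0,0,0],"roll":0}]}}

```text
time: 33.52
tcp_pos: [0.4196, -0.3721, 0.275]
ee_rot: [[0.054, 0.999, -0.0], [0.999, -0.054, 0.001], [0.001, -0.0, -1.0]]
wrist_force: [-0.9, -0.3, -0.7]
finger_gap: 0.848
grip_force: 0.0
```

```bash
python3 - <<'E'
from h import *
lids(.077);print('--- z .173');lids(.173,('scene','side'))
E
```

```text
tcp [ 0.4196 -0.3721  0.275 ] yaw 1.516 q6 -0.73
wrist blue (np.float64(327.0), np.float64(218.0)) 2458 [ 0.4209 -0.3726]
wrist green (np.float64(429.5), np.float64(213.8)) 2316 [ 0.5192 -0.373 ]
scene blue (np.float64(379.0), np.float64(204.5)) 217 [0.5393 0.229 ]
scene blue (np.float64(201.3), np.float64(289.0)) 243 [ 0.4214 -0.3703]
scene green (np.float64(360.9), np.float64(217.1)) 216 [0.5371 0.1501]
scene green (np.float64(221.1), np.float64(314.2)) 244 [ 0.5221 -0.3714]
side blue (np.float64(366.2), np.float64(192.6)) 140 [ 0.4209 -0.3671]
side blue (np.float64(291.2), np.float64(263.9)) 266 [0.6076 0.0682]
side blue (np.float64(269.3), np.float64(286.8)) 100 [0.6489 0.178 ]
side blue (np.float64(311.7), np.float64(293.2)) 100 [0.5216 0.1813]
side green (np.float64(339.5), np.float64(189.9)) 136 [ 0.5206 -0.3667]
side green (np.float64(297.6), np.float64(248.0)) 241 [ 0.6041 -0.0099]
--- z .173
tcp [ 0.4202 -0.3712  0.2755] yaw 1.519 q6 -0.73
scene blue (np.float64(379.0), np.float64(204.5)) 217 [0.5821 0.1693]
scene blue (np.float64(201.2), np.float64(289.0)) 243 [ 0.4736 -0.3816]
scene green (np.float64(360.8), np.float64(217.1)) 217 [0.5799 0.0966]
scene green (np.float64(221.1), np.float64(314.2)) 245 [ 0.5663 -0.3824]
side blue (np.float64(366.3), np.float64(192.6)) 138 [ 0.4116 -0.2233]
side blue (np.float64(291.2), np.float64(263.9)) 266 [0.5815 0.172 ]
side blue (np.float64(269.1), np.float64(287.0)) 101 [0.6193 0.2725]
side green (np.float64(339.5), np.float64(189.9)) 136 [ 0.5025 -0.2229]
side green (np.float64(297.6), np.float64(248.0)) 240 [0.5783 0.101 ]
```

>>> {"name": "send_rows", "arguments": {"plan": [{"jaw":0.85,"translation":[0.001,0,-0.035],"roll":0},{"jaw":0.85,"translation":[0,0,-0.035],"roll":0},{"jaw":0.85,"translation":[0,0,-0.035],"roll":0},{"jaw":0.85,"translation":[0,0,-0.035],"roll":0},{"jaw":0.85,"translation":[0,0,-0.035],"roll":0},{"jaw":0.85,"translation":[0,0,-0.025],"roll":0},{"jaw":0.85,"translation":[0,0,-0.01],"roll":0},{"jaw":0.85,"translation":[0,0,0],"roll":0}]}}

```text
time: 34.43
tcp_pos: [0.4196, -0.3705, 0.0622]
ee_rot: [[0.053, 0.999, -0.004], [0.999, -0.053, 0.004], [0.004, -0.004, -1.0]]
wrist_force: [0.4, -0.7, 0.2]
finger_gap: 0.851
grip_force: 0.0
```

>>> {"name": "send_rows", "arguments": {"plan": [{"jaw":0.3,"translation":[0,0,0],"roll":0},{"jaw":0.3,"translation":[0,0,0],"roll":0},{"jaw":0.3,"translation":[0,0,0],"roll":0},{"jaw":0.3,"translation":[0,0,0],"roll":0},{"jaw":0.3,"translation":[0,0,0],"roll":0}]}}

```text
time: 34.85
tcp_pos: [0.4218, -0.3735, 0.0684]
ee_rot: [[0.054, 0.999, 0.004], [0.999, -0.054, -0.004], [-0.003, 0.004, -1.0]]
wrist_force: [1.3, -0.6, 6.6]
finger_gap: 0.603
grip_force: 63.5
```

>>> {"name": "send_rows", "arguments": {"plan": [{"jaw":0.3,"translation":[0,0,0.02],"roll":0},{"jaw":0.3,"translation":[0,0,0.035],"roll":0},{"jaw":0.3,"translation":[0,0,0.035],"roll":0},{"jaw":0.3,"translation":[0,0,0.035],"roll":0},{"jaw":0.3,"translation":[0,0,0.035],"roll":0},{"jaw":0.3,"translation":[0,0,0.035],"roll":0},{"jaw":0.3,"translation":[0,0,0.015],"roll":0},{"jaw":0.3,"translation":[0.014,0.0363,0],"roll":0},{"jaw":0.3,"translation":[0.014,0.0363,0],"roll":0},{"jaw":0.3,"translation":[0.014,0.0363,0],"roll":0}]}}

```text
time: 35.68
tcp_pos: [0.4626, -0.2628, 0.2761]
ee_rot: [[0.056, 0.998, 0.001], [0.998, -0.056, -0.001], [-0.001, 0.001, -1.0]]
wrist_force: [0.4, -0.4, -1.9]
finger_gap: 0.603
grip_force: 63.3
```

>>> {"name": "send_rows", "arguments": {"plan": [{"jaw":0.3,"translation":[0.014,0.0363,0],"roll":0},{"jaw":0.3,"translation":[0.014,0.0363,0],"roll":0},{"jaw":0.3,"translation":[0.014,0.0363,0],"roll":0},{"jaw":0.3,"translation":[0.014,0.0363,0],"roll":0},{"jaw":0.3,"translation":[0.014,0.0363,0],"roll":0},{"jaw":0.3,"translation":[0.014,0.0363,0],"roll":0},{"jaw":0.3,"translation":[0.014,0.0363,0],"roll":0},{"jaw":0.3,"translation":[0.014,0.0363,0],"roll":0},{"jaw":0.3,"translation":[0,0,0],"roll":0},{"jaw":0.3,"translation":[0,0,0],"roll":0}]}}

```text
time: 36.52
tcp_pos: [0.5747, 0.029, 0.2749]
ee_rot: [[0.05, 0.999, -0.001], [0.999, -0.05, -0.0], [-0.0, -0.001, -1.0]]
wrist_force: [-0.1, -0.8, -2.0]
finger_gap: 0.601
grip_force: 63.5
```

>>> {"name": "send_rows", "arguments": {"plan": [{"jaw":0.3,"translation":[0,0,-0.02],"roll":0},{"jaw":0.3,"translation":[0,0,-0.03],"roll":0},{"jaw":0.3,"translation":[0,0,-0.03],"roll":0},{"jaw":0.3,"translation":[0,0,-0.015],"roll":0},{"jaw":0.3,"translation":[0,0,0],"roll":0},{"jaw":0.3,"translation":[0,0,0],"roll":0}]}}

```text
time: 37.02
tcp_pos: [0.5739, 0.0258, 0.18]
ee_rot: [[0.055, 0.998, -0.002], [0.998, -0.055, -0.0], [-0.0, -0.002, -1.0]]
wrist_force: [0.5, -0.3, -0.9]
finger_gap: 0.602
grip_force: 63.5
```

>>> {"name": "send_rows", "arguments": {"plan": [{"jaw":0.3,"translation":[0.001,0,-0.006],"roll":0},{"jaw":0.3,"translation":[0,0,-0.004],"roll":0},{"jaw":0.3,"translation":[0,0,-0.003],"roll":0},{"jaw":0.3,"translation":[0,0,-0.002],"roll":0},{"jaw":0.3,"translation":[0,0,0],"roll":0},{"jaw":0.3,"translation":[0,0,0],"roll":0}]}}

```text
time: 37.52
tcp_pos: [0.5755, 0.0269, 0.1654]
ee_rot: [[0.054, 0.999, 0.0], [0.999, -0.054, -0.0], [-0.0, 0.0, -1.0]]
wrist_force: [-0.2, 1.5, -1.7]
finger_gap: 0.599
grip_force: 63.5
```

>>> {"name": "send_rows", "arguments": {"plan": [{"jaw":0.3,"translation":[0,0,-0.002],"roll":0},{"jaw":0.3,"translation":[0,0,0],"roll":0},{"jaw":0.85,"translation":[0,0,0],"roll":0},{"jaw":0.85,"translation":[0,0,0],"roll":0},{"jaw":0.85,"translation":[0,0,0],"roll":0},{"jaw":0.85,"translation":[0,0,0],"roll":0},{"jaw":0.85,"translation":[0,0,0.02],"roll":0},{"jaw":0.85,"translation":[0,0,0.035],"roll":0},{"jaw":0.85,"translation":[0,0,0.035],"roll":0},{"jaw":0.85,"translation":[0,0,0.02],"roll":0}]}}

```text
time: 38.35
tcp_pos: [0.5759, 0.0269, 0.2776]
ee_rot: [[0.054, 0.999, 0.005], [0.999, -0.054, -0.0], [0.0, 0.005, -1.0]]
wrist_force: [-0.1, -0.4, 0.8]
finger_gap: 0.852
grip_force: 0.0
```

>>> {"name": "send_rows", "arguments": {"plan": [{"jaw":0.85,"translation":[-0.005,-0.0363,0],"roll":0},{"jaw":0.85,"translation":[-0.005,-0.0363,0],"roll":0},{"jaw":0.85,"translation":[-0.005,-0.0363,0],"roll":0},{"jaw":0.85,"translation":[-0.005,-0.0363,0],"roll":0},{"jaw":0.85,"translation":[-0.005,-0.0363,0],"roll":0},{"jaw":0.85,"translation":[-0.005,-0.0363,0],"roll":0},{"jaw":0.85,"translation":[-0.005,-0.0363,0],"roll":0},{"jaw":0.85,"translation":[-0.005,-0.0363,0],"roll":0},{"jaw":0.85,"translation":[-0.005,-0.0363,0],"roll":0},{"jaw":0.85,"translation":[-0.005,-0.0363,0],"roll":0}]}}

```text
time: 39.18
tcp_pos: [0.5249, -0.3379, 0.2733]
ee_rot: [[0.054, 0.999, 0.0], [0.999, -0.054, -0.0], [-0.0, 0.0, -1.0]]
wrist_force: [0.8, 0.8, 0.5]
finger_gap: 0.848
grip_force: 0.0
```

>>> {"name": "send_rows", "arguments": {"plan": [{"jaw":0.85,"translation":[-0.005,-0.0363,0],"roll":0},{"jaw":0.85,"translation":[0,0,0],"roll":0},{"jaw":0.85,"translation":[0,0,0],"roll":0},{"jaw":0.85,"translation":[0,0,0],"roll":0}]}}

```text
time: 39.52
tcp_pos: [0.5206, -0.3721, 0.273]
ee_rot: [[0.054, 0.999, -0.0], [0.999, -0.054, 0.001], [0.001, -0.0, -1.0]]
wrist_force: [-0.5, 0.0, 0.1]
finger_gap: 0.851
grip_force: 0.0
```

```bash
python3 - <<'E'
from h import *
lids(.077,('wrist',));print('--- z .173');lids(.173,('scene','side'))
E
```

```text
tcp [ 0.5206 -0.3721  0.273 ] yaw 1.517 q6 -0.62
wrist green (np.float64(325.7), np.float64(219.2)) 2478 [ 0.5206 -0.3733]
--- z .173
tcp [ 0.5208 -0.3715  0.2734] yaw 1.518 q6 -0.62
scene blue (np.float64(379.0), np.float64(204.5)) 217 [0.5821 0.1693]
scene blue (np.float64(342.8), np.float64(228.9)) 230 [0.5761 0.0289]
scene green (np.float64(360.9), np.float64(217.1)) 216 [0.5801 0.0968]
scene green (np.float64(221.1), np.float64(314.2)) 245 [ 0.5663 -0.3824]
side blue (np.float64(303.6), np.float64(233.3)) 220 [0.5748 0.0304]
side blue (np.float64(291.3), np.float64(263.9)) 265 [0.5812 0.1719]
side blue (np.float64(311.8), np.float64(293.2)) 100 [0.5031 0.2746]
side green (np.float64(339.5), np.float64(189.9)) 136 [ 0.5025 -0.2229]
side green (np.float64(297.6), np.float64(247.8)) 244 [0.5785 0.1001]
```

>>> {"name": "send_rows", "arguments": {"plan": [{"jaw":0.85,"translation":[0,0,-0.035],"roll":0},{"jaw":0.85,"translation":[0,0,-0.035],"roll":0},{"jaw":0.85,"translation":[0,0,-0.035],"roll":0},{"jaw":0.85,"translation":[0,0,-0.035],"roll":0},{"jaw":0.85,"translation":[0,0,-0.035],"roll":0},{"jaw":0.85,"translation":[0,0,-0.025],"roll":0},{"jaw":0.85,"translation":[0,0,-0.008],"roll":0},{"jaw":0.85,"translation":[0,0,0],"roll":0}]}}

```text
time: 40.33
tcp_pos: [0.5197, -0.3704, 0.0625]
ee_rot: [[0.052, 0.999, -0.004], [0.999, -0.052, 0.003], [0.003, -0.004, -1.0]]
wrist_force: [-1.4, -0.4, 0.1]
finger_gap: 0.854
grip_force: 0.0
```

>>> {"name": "send_rows", "arguments": {"plan": [{"jaw":0.3,"translation":[0,0,0],"roll":0},{"jaw":0.3,"translation":[0,0,0],"roll":0},{"jaw":0.3,"translation":[0,0,0],"roll":0},{"jaw":0.3,"translation":[0,0,0],"roll":0},{"jaw":0.3,"translation":[0,0,0],"roll":0}]}}

```text
time: 40.75
tcp_pos: [0.5219, -0.3734, 0.0689]
ee_rot: [[0.054, 0.999, 0.005], [0.999, -0.054, -0.003], [-0.003, 0.005, -1.0]]
wrist_force: [-1.0, 0.1, 6.1]
finger_gap: 0.602
grip_force: 63.5
```

>>> {"name": "send_rows", "arguments": {"plan": [{"jaw":0.3,"translation":[0,0,0.02],"roll":0},{"jaw":0.3,"translation":[0,0,0.035],"roll":0},{"jaw":0.3,"translation":[0,0,0.035],"roll":0},{"jaw":0.3,"translation":[0,0,0.035],"roll":0},{"jaw":0.3,"translation":[0,0,0.035],"roll":0},{"jaw":0.3,"translation":[0,0,0.035],"roll":0},{"jaw":0.3,"translation":[0,0,0.015],"roll":0},{"jaw":0.3,"translation":[0.0056,0.0366,0],"roll":0},{"jaw":0.3,"translation":[0.0056,0.0366,0],"roll":0},{"jaw":0.3,"translation":[0.0056,0.0366,0],"roll":0}]}}

```text
time: 41.58
tcp_pos: [0.5373, -0.262, 0.2763]
ee_rot: [[0.056, 0.998, 0.002], [0.998, -0.056, -0.001], [-0.001, 0.002, -1.0]]
wrist_force: [1.1, 0.6, -1.9]
finger_gap: 0.604
grip_force: 63.2
```

>>> {"name": "send_rows", "arguments": {"plan": [{"jaw":0.3,"translation":[0.0056,0.0366,0],"roll":0},{"jaw":0.3,"translation":[0.0056,0.0366,0],"roll":0},{"jaw":0.3,"translation":[0.0056,0.0366,0],"roll":0},{"jaw":0.3,"translation":[0.0056,0.0366,0],"roll":0},{"jaw":0.3,"translation":[0.0056,0.0366,0],"roll":0},{"jaw":0.3,"translation":[0.0056,0.0366,0],"roll":0},{"jaw":0.3,"translation":[0,0,0],"roll":0},{"jaw":0.3,"translation":[0,0,0],"roll":0},{"jaw":0.3,"translation":[0,0,0],"roll":0}]}}

```text
time: 42.33
tcp_pos: [0.5709, -0.0431, 0.2758]
ee_rot: [[0.054, 0.999, 0.001], [0.999, -0.054, -0.001], [-0.001, 0.001, -1.0]]
wrist_force: [-0.4, -0.1, -1.4]
finger_gap: 0.601
grip_force: 63.2
```

>>> {"name": "send_rows", "arguments": {"plan": [{"jaw":0.3,"translation":[0,0,-0.02],"roll":0},{"jaw":0.3,"translation":[0,0,-0.03],"roll":0},{"jaw":0.3,"translation":[0,0,-0.03],"roll":0},{"jaw":0.3,"translation":[0,0,-0.015],"roll":0},{"jaw":0.3,"translation":[0,0,0],"roll":0},{"jaw":0.3,"translation":[0,0,0],"roll":0},{"jaw":0.3,"translation":[0,0,0],"roll":0}]}}

```text
time: 42.92
tcp_pos: [0.5714, -0.044, 0.1823]
ee_rot: [[0.055, 0.998, 0.003], [0.998, -0.055, -0.001], [-0.0, 0.003, -1.0]]
wrist_force: [0.0, 1.0, -1.0]
finger_gap: 0.602
grip_force: 63.3
```

>>> {"name": "send_rows", "arguments": {"plan": [{"jaw":0.3,"translation":[0,0,-0.007],"roll":0},{"jaw":0.3,"translation":[0,0,-0.005],"roll":0},{"jaw":0.3,"translation":[0,0,-0.003],"roll":0},{"jaw":0.3,"translation":[0,0,-0.002],"roll":0},{"jaw":0.3,"translation":[0,0,0],"roll":0},{"jaw":0.3,"translation":[0,0,0],"roll":0}]}}

```text
time: 43.42
tcp_pos: [0.571, -0.0429, 0.165]
ee_rot: [[0.054, 0.999, 0.002], [0.999, -0.054, -0.0], [-0.0, 0.002, -1.0]]
wrist_force: [-3.2, -0.4, 5.9]
finger_gap: 0.601
grip_force: 63.8
```

>>> {"name": "send_rows", "arguments": {"plan": [{"jaw":0.85,"translation":[0,0,0],"roll":0},{"jaw":0.85,"translation":[0,0,0],"roll":0},{"jaw":0.85,"translation":[0,0,0],"roll":0},{"jaw":0.85,"translation":[0,0,0],"roll":0},{"jaw":0.85,"translation":[0,0,0.02],"roll":0},{"jaw":0.85,"translation":[0,0,0.035],"roll":0},{"jaw":0.85,"translation":[0,0,0.035],"roll":0},{"jaw":0.85,"translation":[0,0,0.02],"roll":0},{"jaw":0.85,"translation":[-0.0197,-0.014,0],"roll":0.12},{"jaw":0.85,"translation":[-0.0197,-0.014,0],"roll":0.12}]}}

```text
time: 44.25
tcp_pos: [0.5321, -0.0709, 0.2748]
ee_rot: [[-0.192, 0.981, 0.003], [0.981, 0.192, -0.0], [-0.001, 0.003, -1.0]]
wrist_force: [-0.1, -0.4, 0.1]
finger_gap: 0.846
grip_force: 0.0
```

>>> {"name": "send_rows", "arguments": {"plan": [{"jaw":0.85,"translation":[-0.0197,-0.014,0],"roll":0.12},{"jaw":0.85,"translation":[-0.0197,-0.014,0],"roll":0.12},{"jaw":0.85,"translation":[0,0,0],"roll":0.12},{"jaw":0.85,"translation":[0,0,0],"roll":0.12},{"jaw":0.85,"translation":[0,0,0],"roll":0.12},{"jaw":0.85,"translation":[0,0,0],"roll":0.12},{"jaw":0.85,"translation":[0,0,0],"roll":0.12},{"jaw":0.85,"translation":[0,0,0],"roll":0.12},{"jaw":0.85,"translation":[0,0,0],"roll":0.12},{"jaw":0.85,"translation":[0,0,0],"roll":0.113}]}}

```text
time: 45.08
tcp_pos: [0.4921, -0.099, 0.2731]
ee_rot: [[-0.983, 0.185, -0.0], [0.185, 0.983, 0.0], [0.0, -0.0, -1.0]]
wrist_force: [-0.2, 0.1, -0.3]
finger_gap: 0.85
grip_force: 0.0
```

>>> {"name": "send_rows", "arguments": {"plan": [{"jaw":0.85,"translation":[0,0,0],"roll":0},{"jaw":0.85,"translation":[0,0,0],"roll":0}]}}

```text
time: 45.25
tcp_pos: [0.4921, -0.099, 0.2731]
ee_rot: [[-0.981, 0.194, -0.0], [0.194, 0.981, 0.0], [0.0, -0.0, -1.0]]
wrist_force: [-0.4, -0.5, -0.1]
finger_gap: 0.851
grip_force: 0.0
```

```bash
python3 - <<'E'
from h import *
lids(.173)
w=cap('wrist');d=cap('side')
for b in blobs(w,(0,140,60),(6,255,255),100):print('red',b,onz(w,b[0],b[1],.166))
cv2.imwrite('pics/w10.png',np.hstack([crop(w,160,60,640,420,480,360),crop(d,250,190,380,310,320,360)]))
E
```

```text
tcp [ 0.4921 -0.099   0.2731] yaw 2.946 q6 -1.64
wrist blue (np.float64(623.1), np.float64(284.5)) 1729 [0.5786 0.1633]
wrist blue (np.float64(498.6), np.float64(314.4)) 3189 [0.5717 0.0256]
wrist blue (np.float64(342.7), np.float64(360.6)) 709 [ 0.5837 -0.1029]
wrist green (np.float64(565.0), np.float64(299.3)) 2715 [0.5747 0.0912]
wrist green (np.float64(402.7), np.float64(325.5)) 2130 [ 0.5621 -0.0532]
scene blue (np.float64(378.9), np.float64(204.5)) 218 [0.5819 0.1691]
scene blue (np.float64(342.8), np.float64(228.9)) 230 [0.5761 0.0289]
scene green (np.float64(360.9), np.float64(217.1)) 216 [0.5801 0.0968]
scene green (np.float64(322.9), np.float64(241.6)) 234 [ 0.5712 -0.0425]
side blue (np.float64(303.6), np.float64(233.6)) 213 [0.5745 0.0318]
side blue (np.float64(291.3), np.float64(263.9)) 265 [0.5812 0.1719]
side blue (np.float64(269.2), np.float64(286.9)) 100 [0.6192 0.2721]
side green (np.float64(309.7), np.float64(220.1)) 197 [ 0.5693 -0.0379]
side green (np.float64(297.5), np.float64(247.9)) 244 [0.5787 0.1006]
red (np.float64(324.0), np.float64(243.2), 1451) [ 0.48961234 -0.09914198  0.166     ]
red (np.float64(492.9), np.float64(464.7), 102) [0.7756354  0.03521409 0.166     ]
```

View pics/w10.png

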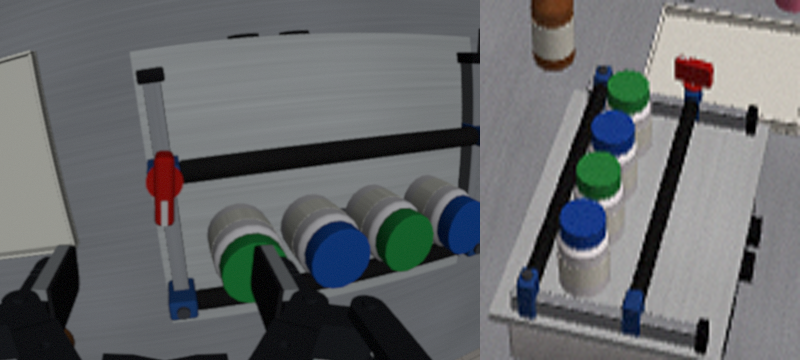

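>>> {"name": "send_rows", "arguments": {"plan": [{"jaw":0.6,"translation":[0,0,-0.03],"roll":0},{"jaw":0.6,"translation":[0,0,-0.035],"roll":0},{"jaw":0.6,"translation":[0,0,-0.03],"roll":0},{"jaw":0.6,"translation":[0,0,-0.015],"roll":0},{"jaw":0.6,"translation":[0,0,-0.008],"roll":0},{"jaw":0,"translation":[0,0,0],"roll":0},{"jaw":0,"translation":[0,0,0],"roll":0},{"jaw":0,"translation":[0,0,0],"roll":0},{"jaw":0,"translation":[0,0,0],"roll":0},{"jaw":0,"translation":[0,0,0],"roll":0}]}}

```text
time: 46.33
tcp_pos: [0.4929, -0.0996, 0.1575]
ee_rot: [[-0.982, 0.191, 0.003], [0.191, 0.982, -0.002], [-0.004, -0.001, -1.0]]
wrist_force: [-0.7, -1.7, 4.8]
finger_gap: 0.148
grip_force: 61.3
```

>>> {"name": "send_rows", "arguments": {"plan": [{"jaw":0,"translation":[0,0,0],"roll":0},{"jaw":0,"translation":[0,0,0],"roll":0},{"jaw":0,"translation":[0.008,-0.0004,0],"roll":0},{"jaw":0,"translation":[0.008,-0.0004,0],"roll":0},{"jaw":0,"translation":[0.008,-0.0004,0],"roll":0},{"jaw":0,"translation":[0.006,-0.0003,0],"roll":0},{"jaw":0,"translation":[0.004,-0.0002,0],"roll":0},{"jaw":0,"translation":[0.002,-0.0001,0],"roll":0},{"jaw":0,"translation":[0,0,0],"roll":0}]}}

```text
time: 47.08
tcp_pos: [0.5285, -0.1015, 0.1575]
ee_rot: [[-0.982, 0.191, 0.002], [0.191, 0.982, -0.002], [-0.002, -0.001, -1.0]]
wrist_force: [-3.8, -1.8, 8.1]
finger_gap: 0.147
grip_force: 61.9
```

>>> {"name": "send_rows", "arguments": {"plan": [{"jaw":0,"translation":[0.002,-0.0001,0],"roll":0},{"jaw":0,"translation":[0.002,-0.0001,0],"roll":0},{"jaw":0,"translation":[0.002,-0.0001,0],"roll":0},{"jaw":0,"translation":[0.001,0,0],"roll":0},{"jaw":0,"translation":[0.001,0,0],"roll":0},{"jaw":0,"translation":[0,0,0],"roll":0}]}}

```text
time: 47.58
tcp_pos: [0.5359, -0.1019, 0.1575]
ee_rot: [[-0.982, 0.191, 0.001], [0.191, 0.982, -0.002], [-0.001, -0.002, -1.0]]
wrist_force: [-6.3, -2.0, 8.6]
finger_gap: 0.147
grip_force: 62.0
```

>>> {"name": "send_rows", "arguments": {"plan": [{"jaw":0,"translation":[0.001,0,0],"roll":0},{"jaw":0,"translation":[0.001,0,0],"roll":0},{"jaw":0,"translation":[0,0,0],"roll":0},{"jaw":0,"translation":[0,0,0],"roll":0}]}}

```text
time: 47.92
tcp_pos: [0.5363, -0.1019, 0.1575]
ee_rot: [[-0.981, 0.192, -0.003], [0.192, 0.981, -0.002], [0.003, -0.002, -1.0]]
wrist_force: [-13.1, -1.9, 11.3]
finger_gap: 0.15
grip_force: 62.4
```

>>> {"name": "send_rows", "arguments": {"plan": [{"jaw":0,"translation":[0,0,0],"roll":-0.12},{"jaw":0,"translation":[0,0,0],"roll":-0.12},{"jaw":0,"translation":[0,0,0],"roll":-0.12},{"jaw":0,"translation":[0,0,0],"roll":-0.12},{"jaw":0,"translation":[0,0,0],"roll":-0.12},{"jaw":0,"translation":[0,0,0],"roll":-0.12},{"jaw":0,"translation":[0,0,0],"roll":-0.12},{"jaw":0,"translation":[0,0,0],"roll":-0.12},{"jaw":0,"translation":[0,0,0],"roll":-0.12},{"jaw":0,"translation":[0,0,0],"roll":-0.12}]}}

```text
time: 48.75
tcp_pos: [0.5372, -0.101, 0.1575]
ee_rot: [[-0.172, 0.985, -0.001], [0.985, 0.172, -0.0], [-0.0, -0.001, -1.0]]
wrist_force: [-9.5, 0.5, 9.6]
finger_gap: 0.151
grip_force: 62.2
```

>>> {"name": "send_rows", "arguments": {"plan": [{"jaw":0,"translation":[0,0,0],"roll":-0.06},{"jaw":0,"translation":[0,0,0],"roll":-0.05},{"jaw":0,"translation":[0,0,0],"roll":0},{"jaw":0,"translation":[0,0,0],"roll":0}]}}

```text
time: 49.08
tcp_pos: [0.5374, -0.101, 0.1575]
ee_rot: [[-0.071, 0.998, -0.001], [0.998, 0.071, -0.0], [-0.0, -0.001, -1.0]]
wrist_force: [-8.7, -1.0, 8.7]
finger_gap: 0.147
grip_force: 64.8
```

```bash
python3 - <<'E'
from h import *
lids(.173,('scene','side'));print(bot.read_state()['wrist_torque'])
E
```

```text
tcp [ 0.5374 -0.101   0.1575] yaw 1.641 q6 -0.32
scene blue (np.float64(381.6), np.float64(204.7)) 267 [0.5876 0.1747]
scene blue (np.float64(344.5), np.float64(230.4)) 257 [0.583  0.0291]
scene green (np.float64(362.5), np.float64(218.3)) 239 [0.5862 0.0974]
scene green (np.float64(325.3), np.float64(243.3)) 253 [ 0.5798 -0.0411]
side blue (np.float64(300.9), np.float64(233.1)) 212 [0.583  0.0309]
side blue (np.float64(288.0), np.float64(263.4)) 260 [0.5908 0.1716]
side blue (np.float64(269.3), np.float64(286.9)) 100 [0.6189 0.272 ]
side blue (np.float64(296.5), np.float64(290.7)) 104 [0.5446 0.2729]
side green (np.float64(306.7), np.float64(219.6)) 202 [ 0.579  -0.0387]
side green (np.float64(294.6), np.float64(247.4)) 244 [0.5874 0.1   ]
[-0.10698179  1.37363424  1.05711373]
```

>>> {"name": "send_rows", "arguments": {"plan": [{"jaw":0,"translation":[-0.001,0,0],"roll":0.03},{"jaw":0.5,"translation":[0,0,0],"roll":0},{"jaw":0.5,"translation":[0,0,0],"roll":0},{"jaw":0.5,"translation":[0,0,0],"roll":0},{"jaw":0.5,"translation":[0,0,0],"roll":0},{"jaw":0.5,"translation":[0,0,0.02],"roll":0},{"jaw":0.5,"translation":[0,0,0.035],"roll":0},{"jaw":0.5,"translation":[0,0,0.035],"roll":0},{"jaw":0.5,"translation":[0,-0.02,0.03],"roll":0},{"jaw":0.5,"translation":[0,0,0],"roll":0}]}}

```text
time: 50.02
tcp_pos: [0.5385, -0.1234, 0.2828]
ee_rot: [[-0.097, 0.995, 0.01], [0.995, 0.097, -0.004], [-0.005, 0.01, -1.0]]
wrist_force: [1.4, 0.1, 1.2]
finger_gap: 0.497
grip_force: 0.0
```

>>> {"name": "send_rows", "arguments": {"plan": [{"jaw":0.5,"translation":[0,-0.02,0.02],"roll":0},{"jaw":0.5,"translation":[0,0,0],"roll":0},{"jaw":0.5,"translation":[0,0,0],"roll":0},{"jaw":0.5,"translation":[0,0,0],"roll":0}]}}

```text
time: 50.35
tcp_pos: [0.5371, -0.1408, 0.2942]
ee_rot: [[-0.098, 0.995, -0.001], [0.995, 0.098, 0.001], [0.001, -0.001, -1.0]]
wrist_force: [0.6, 0.7, -0.4]
finger_gap: 0.502
grip_force: 0.0
```

```bash
python3 - <<'E'
from h import *
lids(.173,('scene',));w=cap('wrist');d=cap('side');s=cap('scene')
m=np.vstack([np.hstack([crop(w,160,0,640,300,480,300),crop(d,250,190,380,310,320,300)]),np.hstack([crop(s,260,165,420,295,400,300),crop(d,290,320,410,430,400,300)])])
cv2.imwrite('pics/w11.png',m)
E
```

```text
tcp [ 0.5371 -0.1408  0.2942] yaw 1.669 q6 -0.42
scene blue (np.float64(381.5), np.float64(204.7)) 268 [0.5874 0.1745]
scene blue (np.float64(344.5), np.float64(230.4)) 259 [0.583  0.0291]
scene green (np.float64(362.5), np.float64(218.4)) 241 [0.5864 0.0972]
scene green (np.float64(324.9), np.float64(243.1)) 263 [ 0.5786 -0.0415]
```

View pics/w11.png

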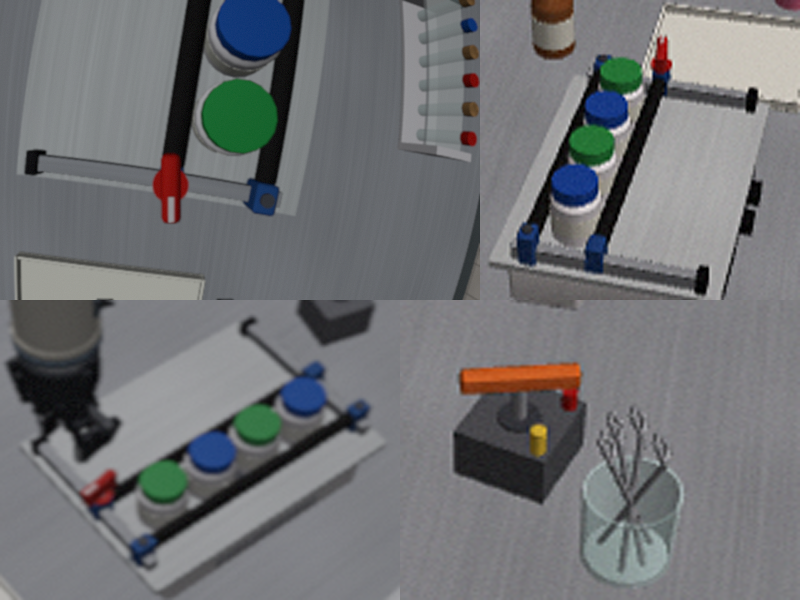

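The last picture shows the four jars upright and clamped between the rollers, the knob hard over and the key upright in its stand, so I'm handing in.

```bash
python3 -c "
from cell import bot;print(bot.job_done())"
```

```text
the job is handed in; nothing more can be done
None
```

The job is handed in at about 50 s of the 210 s allowed: screw tight (about 1.2 rad), all four jars clamped upright with the gap near 61 mm, knob at its stop, key back upright in its stand, and the bottle and beaker never touched; the hand-in gave no verdict.

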